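Dress and gauge the worn whetstones

ROBOT

A 7-joint arm with a two-finger parallel gripper is mounted at the origin on the work surface. World frame = base frame: x ahead of the robot, y to its left, z up, the work surface at z = 0. Lengths are in m, angles in rad, forces in N, time in s.
With the tool pointing down it reaches from about 0.35 to 0.775 m from the base axis. Payload 3.1 kg.
Tool frame: the origin (TCP) lies on the centre line of the jaws, within the pads' length; the fingertips stand 8 mm ahead of it and the grasp point (between the pads) lies 11 mm behind it; z points along the fingers, x is the direction in which the jaws open and shut, and the axes are right-handed (so a half turn about z gives the same grasp; the last joint's range is limited). The gripper opens to 85 mm and grips with 20 to 120 N. Pads are 22 mm wide; open, the fingers measure 114 mm over their backs; the gripper's body (76 mm by 85 mm) begins 54 mm behind the grasp point. The pads swing forward as they close: fully open they stand 13 mm farther back than shut.
Start: joints at [-1.363, 0.311, 0.014, 1.512, -0.004, 1.319, -0.027], TCP at [0.136, 0.533, 0.239] pointing down, gripper open.
Joint ranges: [-2.7, 2.7], [-0.3, 1.91], [-1.27, 1.3], [0.12, 2.57], [-1.44, 4.58], [0.2, 2.03], [-3.05, 3.05]. Speed limits (rad/s): [2.79, 2.79, 3.14, 3.14, 3.14, 3.14, 3.14].

INTERFACE

Orientations are given as a 3x3 rotation matrix whose columns are the frame's x, y, z axes.
In Python, from bench import ctrl, optics gives the robot as it stands. The module is installed in compiled form; this text tells all that it offers.
- The arm moves only by the shell command python3 -m pendant 'ROWS' [FORCE]. ROWS is JSON, a list that holds one entry, the list of rows, each a list of 7 numbers: the turn, a rotation vector about the tool's x, y, z in rad, then the shift along the tool's x, y, z in cm, then the finger opening in cm, from 0 to 8.54. In form: [[[wx, wy, wz, tx, ty, tz, hand], ...]]. A call has exactly 10 rows; each row is the pose to reach, as a shift and turn from the pose commanded when the call began, along the tool's axes at that moment; what a row does not reach only later rows make up. A row lasts 1/12 s, in which the tool goes at most 41.7 mm and 7.16 degrees, less where a joint would pass 70% of its speed; a pose out of reach is approached as far as the arm can. A call with a gripper value outside its range is refused whole. The fingers move at their own pace and stop on an object; FORCE is the grip in N (left out, the last holds). Time passes only in rows, so rows that repeat a pose let the fingers close, or fill a call up. It gives the time, the measured TCP pose, the force and the opening at its end, in the units of the state.
- ctrl.sense(): the state, without advancing time (a new reading comes with each control period).
- optics.camera(name): name is "scene" or "side" or "wrist"; returns the picture (400x640x3 uint8, red, green, blue); there is no depth.
- optics.camera_params(name): a dict with "fx", "fy", "cx", "cy" (pixels), "extrinsics" (4x4, takes a point from world to camera coordinates); the wrist camera has in their place "mount" (4x4, takes a point from camera to tool coordinates, whose origin is the TCP and whose axes are the tool frame's). Camera axes: x right, y down, z forward; pixel columns grow to the right and rows downward; lengths in m; the calibration is good to about 2 mm. The wrist camera is an equidistant fisheye: a pixel r from the principal point sees the ray r / f radians off the axis. A picture is of the moment at which its call begins: read the wrist's pose just before it. camera_params takes no time and is no camera call.
- ctrl.sign_off(): hands the job in, once; it reports no verdict.
The state is a dict: "time": time; "joint_pos": joint angles; "joint_vel": joint speeds; "tau": joint torques, N m; "position": TCP position; "eef_rot": TCP orientation; "force": force on the tool from outside, world axes, zero at the start; "wrist_torque": the same for the moment, N m; "grip_width": finger opening in m.
Only numpy, scipy, OpenCV 4.12 (cv2) and the standard library are available. Lean on these libraries where they do the work, as an engineer would, in place of code of your own. Each camera call takes 0.05 s, during which the arm holds its last target. There are 200 camera calls.

TASK

Check the two or three worn whetstones on the bench one at a time, from the thickest to the thinnest: rub the stone's underside with a steady light pressure along the lapping plate from the end near the robot to the far end, stand it on the caliper's bed, and slide the jaw shut by its thumb tab until it grips the stone gently but definitely across its thickness (light layer against one jaw, dark layer against the other). Then draw the jaw back and lay the stone on the floor of the wooden tray. Finish with all the stones in the tray, none on top of another, and the caliper jaw drawn fully back, leaving everything else on the bench where it is.

Things in the scene. Friction and masses are not known exactly. Their poses are not given: they have to be found in the camera images.
- stone_a: the thickest whetstone, a grey two-layer block: 56 mm long (its x), 44 mm thick (its y; a dark and a light layer meet at mid-thickness), 26 mm high (its z). Origin: centre of its underside. About 135 g. May be absent
- stone_b: the middle whetstone, a grey two-layer block: 56 mm long (its x), 34 mm thick (its y; a dark and a light layer meet at mid-thickness), 26 mm high (its z). Origin: centre of its underside. About 100 g. May be absent
- stone_c: the thinnest whetstone, a grey two-layer block: 56 mm long (its x), 24 mm thick (its y; a dark and a light layer meet at mid-thickness), 26 mm high (its z). Origin: centre of its underside. About 75 g. May be absent
- gauge: bench caliper fixed to the table: green base x = -85..60 mm, y = -135..135 mm, 12 mm thick, origin on its underside. Steel scale bar along y at x = 40..56 mm, only 2 mm above the base. Fixed steel jaw at the -y end, measuring face at y = -90 mm. Both jaws span x = -55..+40 mm and are 42 mm high over the table. A grey readout box rides over the bar (x = 28..62 mm) on the sliding jaw, 52 mm high
- anvil: the fixed jaw of the caliper, 95 (x) x 16 (y) x 30 mm; origin on its measuring face, 27 mm above the table, axes as the caliper's; the face looks to +y
- gauge_spot (a point): middle of the bed between the jaws when they are fully open, on the bed's top (12 mm above the table); axes as the caliper's: the free space reaches 50 mm to -y (fixed jaw) and 50 mm to +y (sliding jaw fully back), 60 mm in x to the scale bar, 65 mm in -x to the front edge of the base
- jaw (a joint): sliding jaw: 0 = fully back (100 mm between the jaws), grows as the jaw slides to the caliper's -y towards the fixed jaw, at most 0.088; gap between the jaws = 0.100 m minus this. It stays where it is left (about 2 N of friction)
- jaw_face (a point): point on the measuring face of the sliding jaw, 28 mm above the table, axes as the caliper's; the jaw block reaches 50 mm from here to +y
- tab_mid (a point): middle of the upright steel thumb tab on the sliding jaw, where to grip it, 64.5 mm above the table; tab 26 (x) x 12 (y) mm, reaching from 42 to 82 mm above the table; the jaw block below it is 42 mm high. Axes as the caliper's. At rest 25 mm behind (+y of) the sliding jaw's face. Moved along the caliper's y it slides the jaw
- thumb (a joint): sprung give of the thumb tab relative to the sliding jaw, 0 at rest, positive when pushed towards the fixed jaw, negative when pulled back, stops at +-0.012; 0.8 N per mm. Pushing the free jaw along takes about 2.5 mm; the jaw's force on a stone is the spring force less the 2 N of friction (8 to 11 mm gives about 4.5 to 7 N)
- lap: lapping station fixed to the table: black base 230 (x) x 100 (y) mm, up to 24 mm high, origin at the centre of its underside; its x runs along it from the end near the robot to the far end
- plate_top (a point): middle of the plate's top face, 38 mm above the table at rest; x along the plate, -x = near end (towards the robot), +x = far end; the faces end at +-102 mm
- plate (a joint): how far the lapping plate is pressed down: 0 at rest, at most 0.010 m; begins to sink at about 2 N, then 1.5 N per mm (4 mm = 8 N)
- tray: open wooden tray fixed to the table, outside 210 (x) x 160 (y) x 30 mm, walls 5 mm, floor 5 mm; origin at the centre of its underside
- oil: bystander, leave it alone: small oil bottle, 32 mm across, 85 mm high
- disc: bystander, leave it alone: grinding disc lying flat, 76 mm across, 14 mm high
- driver: bystander, leave it alone: screwdriver lying flat
- wrench: bystander, leave it alone: wrench lying flat
- eraser: bystander, leave it alone: rubber block 50 x 30 x 18 mm
Mind the look-alikes: they are no part of the job. Leave any orange look-alike of the stone_c alone.

How it is judged:
On the way, in this order (a step that is already met when the one before it is completed fails the run):
1. the thickest stone is pressed on the lapping plate (over 3 N) at the plate's near end (stone's centre more than 50 mm to that side of the plate's middle) (contact force between stone_a and plate above 3 N and x of stone_a in the frame of plate_top below -0.05 m and angle between stone_a's own z axis and vertical below 0.2 rad), for 0.1 s.
2. the thickest stone is pressed on the lapping plate (over 3 N) at the plate's far end (stone's centre more than 50 mm to that side of the plate's middle) (contact force between stone_a and plate above 3 N and x of stone_a in the frame of plate_top above 0.05 m and angle between stone_a's own z axis and vertical below 0.2 rad), for 0.1 s.
3. the thickest stone is held between both caliper jaws, across its thickness, with more than 3 N on each jaw, for 0.3 s (contact force between stone_a and jaw above 3 N and contact force between stone_a and anvil above 3 N and angle between the y axis of stone_a and the y axis of gauge, either way round below 0.12 rad and angle between stone_a's own z axis and vertical below 0.15 rad and z of stone_a in the frame of gauge below 0.018 m), for 0.3 s.
4. the middle stone is pressed on the lapping plate (over 3 N) at the plate's near end (stone's centre more than 50 mm to that side of the plate's middle) (contact force between stone_b and plate above 3 N and x of stone_b in the frame of plate_top below -0.05 m and angle between stone_b's own z axis and vertical below 0.2 rad), for 0.1 s.
5. the middle stone is pressed on the lapping plate (over 3 N) at the plate's far end (stone's centre more than 50 mm to that side of the plate's middle) (contact force between stone_b and plate above 3 N and x of stone_b in the frame of plate_top above 0.05 m and angle between stone_b's own z axis and vertical below 0.2 rad), for 0.1 s.
6. the middle stone is held between both caliper jaws, across its thickness, with more than 3 N on each jaw, for 0.3 s (contact force between stone_b and jaw above 3 N and contact force between stone_b and anvil above 3 N and angle between the y axis of stone_b and the y axis of gauge, either way round below 0.12 rad and angle between stone_b's own z axis and vertical below 0.15 rad and z of stone_b in the frame of gauge below 0.018 m), for 0.3 s.
7. the thinnest stone is pressed on the lapping plate (over 3 N) at the plate's near end (stone's centre more than 50 mm to that side of the plate's middle) (contact force between stone_c and plate above 3 N and x of stone_c in the frame of plate_top below -0.05 m and angle between stone_c's own z axis and vertical below 0.2 rad), for 0.1 s.
8. the thinnest stone is pressed on the lapping plate (over 3 N) at the plate's far end (stone's centre more than 50 mm to that side of the plate's middle) (contact force between stone_c and plate above 3 N and x of stone_c in the frame of plate_top above 0.05 m and angle between stone_c's own z axis and vertical below 0.2 rad), for 0.1 s.
9. the thinnest stone is held between both caliper jaws, across its thickness, with more than 3 N on each jaw, for 0.3 s (contact force between stone_c and jaw above 3 N and contact force between stone_c and anvil above 3 N and angle between the y axis of stone_c and the y axis of gauge, either way round below 0.12 rad and angle between stone_c's own z axis and vertical below 0.15 rad and z of stone_c in the frame of gauge below 0.018 m), for 0.3 s.
At the end, for the whole second after the job is handed in: every stone that is present lies at rest inside the tray (centre within its walls, underside less than 30 mm above the table) and the sliding jaw is within 12 mm of fully back (value of joint jaw below 0.012 m and x of stone_a in the frame of tray between -0.1 and 0.1 m and y of stone_a in the frame of tray between -0.075 and 0.075 m and z of each of stone_a, stone_b, stone_c in the frame of tray below 0.03 m and linear speed of each of stone_a, stone_b, stone_c below 0.02 m/s and x of stone_b in the frame of tray between -0.1 and 0.1 m and y of stone_b in the frame of tray between -0.075 and 0.075 m and x of stone_c in the frame of tray between -0.1 and 0.1 m and y of stone_c in the frame of tray between -0.075 and 0.075 m); the robot touches nothing.
It fails at once if a bystander is shifted by more than 50 mm (distance of any of oil, disc, driver, wrench, eraser from where it was at the start of the episode above 0.05 m).
It fails at once if a stone is squeezed by the sliding jaw with more than 30 N (contact force between any of stone_a, stone_b, stone_c and jaw above 30 N).
It fails at once if a stone is pressed on the lapping plate with more than 35 N (contact force between any of stone_a, stone_b, stone_c and plate above 35 N).
Of stone_a, stone_b, stone_c only 2 to 3 are there at a start; the rules pass over those that are not, and their reading is None.
At some moment in a run one of stone_a, stone_b, stone_c may be knocked a few centimetres aside while the robot is not near it.
It also fails if it takes over 210 s, if anything falls off the work surface, if the arm or the gripper's body presses on something with over 40 N, if the wrist force passes 120 N, or if a joint passes its speed limit or range.

## Working session

There is one attempt and no reset: what is moved stays moved. The work goes in short steps, Python scripts to look and compute and a shell command to move; the robot and the scene stay as the last step left them, time stands still between calls to the robot, and variables do not carry over. Pictures are saved under pics/ and viewed, about 12 in all and at most 16, crops included, and the job is handed in when it is done.

```bash
mkdir -p pics
python3 - <<'E'
from bench import ctrl, optics
import cv2, numpy as np
np.set_printoptions(precision=4,suppress=True)
s=ctrl.sense(); print(s)
for n in ("scene","side"):
    cv2.imwrite(f"pics/{n}0.png",cv2.resize(cv2.cvtColor(optics.camera(n),cv2.COLOR_RGB2BGR),(800,500)))
    print(n,optics.camera_params(n))
print(optics.camera_params("wrist"))
E
```

```text
{'time': 0.0, 'joint_pos': array([-1.3627,  0.3117,  0.014 ,  1.5131, -0.0044,  1.3191, -0.0272]), 'joint_vel': array([-0.0002, -0.0013,  0.0002,  0.0009, -0.0009, -0.0009,  0.0006]), 'tau': array([  0.0002, -37.9912,   0.146 , -23.0592,   0.0123,   0.0137,
         0.    ]), 'position': array([0.1358, 0.5323, 0.2382]), 'eef_rot': array([[ 0.2471,  0.969 , -0.0005],
       [ 0.969 , -0.2471, -0.0023],
       [-0.0023,  0.0001, -1.    ]]), 'force': array([-0.2443, -0.6797,  0.0954]), 'wrist_torque': array([-0.0809,  0.0126, -0.0212]), 'grip_width': 0.08536617029613079}
scene {'fx': 520.5568242801307, 'fy': 520.5568242801307, 'cx': 320.4232301485458, 'cy': 191.13781078866947, 'extrinsics': array([[-0.5008,  0.8655,  0.0095,  0.2664],
       [ 0.7009,  0.4119, -0.5823, -0.3514],
       [-0.5079, -0.285 , -0.8129,  1.5853],
       [ 0.    ,  0.    ,  0.    ,  1.    ]])}
side {'fx': 378.0011663491098, 'fy': 378.0011663491098, 'cx': 319.1786740350963, 'cy': 199.98323231174518, 'extrinsics': array([[ 0.7715, -0.6362, -0.011 , -0.4182],
       [-0.4367, -0.5168, -0.7364,  0.3225],
       [ 0.4628,  0.5729, -0.6765,  0.9436],
       [ 0.    ,  0.    ,  0.    ,  1.    ]])}
{'fx': 309.70691628693146, 'fy': 309.70691628693146, 'cx': 322.06252270949176, 'cy': 196.67696936482386, 'mount': array([[ 1.    ,  0.0003, -0.0001,  0.0001],
       [-0.0003,  0.9606,  0.2779, -0.0697],
       [ 0.0002, -0.2779,  0.9606, -0.1349],
       [ 0.    ,  0.    ,  0.    ,  1.    ]])}
```

View pics/scene0.png

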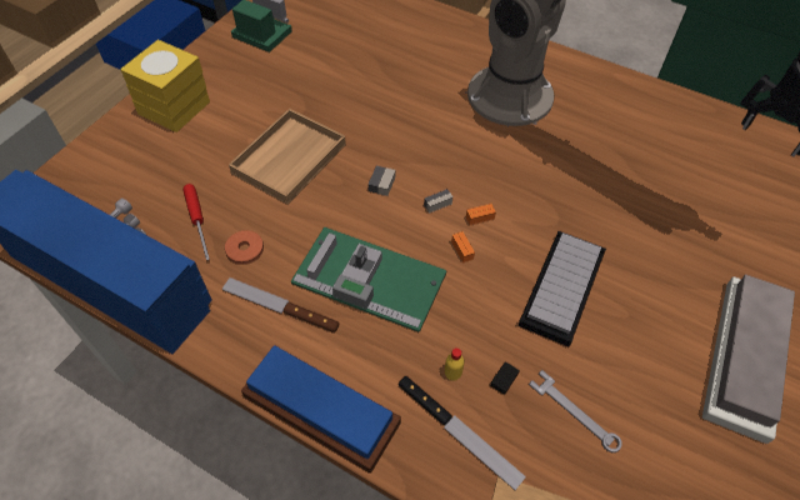

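View pics/side0.png

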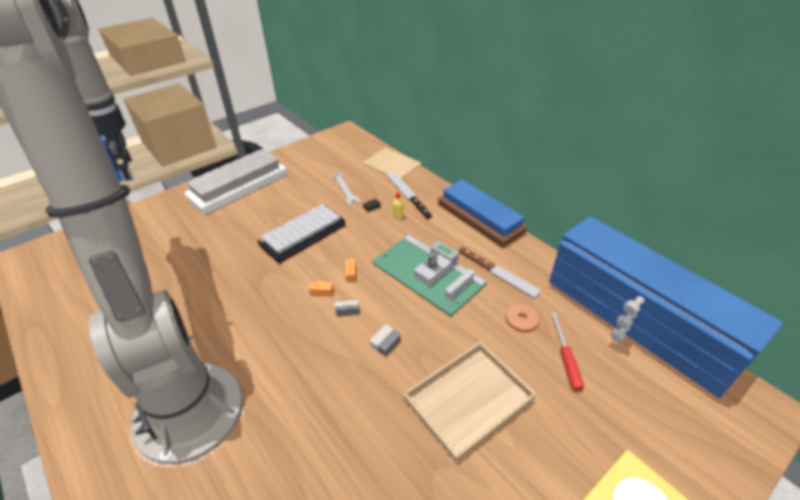

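The scene camera shows:
- two grey stones, at (382,180) and (438,201) in the 800-px picture, the second one thin
- two orange look-alikes
- the tray at (288,155)
- the caliper at (370,278), with its jaw partly closed
- the lapping plate at (563,287)

I'll zoom in next.

```bash
cat > h.py <<'E'
from bench import ctrl, optics
import cv2, numpy as np
np.set_printoptions(precision=4,suppress=True)
def ray(n,u,v):
    p=optics.camera_params(n)
    if n=="wrist": raise ValueError
    E=p["extrinsics"];R=E[:3,:3]
    return -R.T@E[:3,3], R.T@np.array([(u-p["cx"])/p["fx"],(v-p["cy"])/p["fy"],1])
def at(n,u,v,z):
    o,d=ray(n,u,v); return o+d*(z-o[2])/d[2]
def crop(n,x0,y0,x1,y1,k,name):
    im=cv2.cvtColor(optics.camera(n),cv2.COLOR_RGB2BGR)[y0:y1,x0:x1]
    cv2.imwrite(f"pics/{name}.png",cv2.resize(im,None,fx=k,fy=k,interpolation=cv2.INTER_CUBIC))
E
python3 - <<'E'
from h import *
crop("scene",230,125,490,285,3,"c1")
E
```

```text
(no output)
```

View pics/c1.png

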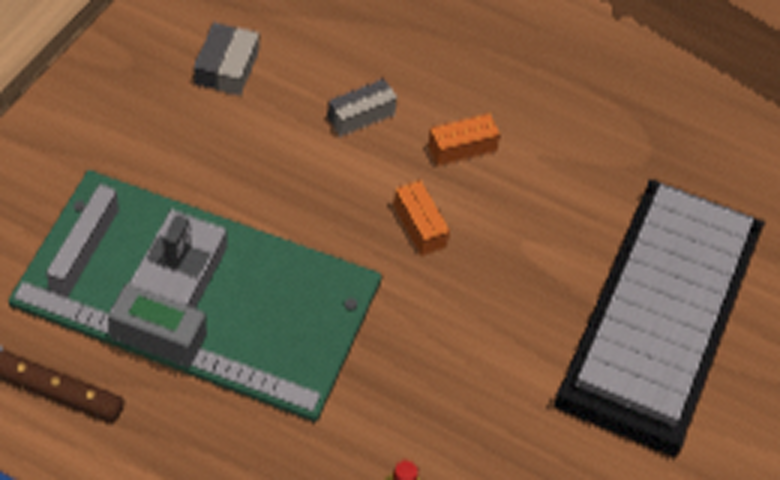

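Run:
```python
from h import *
P=lambda x,y,z: at("scene",230+(x-1)/3,125+(y-1)/3,z)
def rep(name,pts,z):
    w=np.array([P(*p,z) for p in pts]); print(name,w[:,:2].tolist(),"c",w.mean(0),"sides",[np.linalg.norm(w[i]-w[(i+1)%4]) for i in range(4)],"ang01",np.arctan2(*(w[1]-w[0])[1::-1]),"ang12",np.arctan2(*(w[2]-w[1])[1::-1]))
rep("gauge",[(92,170),(10,300),(318,412),(381,274)],.012)
rep("lap",[(655,183),(577,383),(676,420),(754,222)],.038)
rep("big",[(211,24),(195,70),(240,76),(260,33)],.026)
rep("thin",[(328,105),(384,79),(396,97),(341,121)],.026)
for q in [(388,106),(335,133),(0,0)]: print(P(*q,0)[:2])
print("anvil",P(97,188,.042)[:2],P(116,190,.042)[:2],P(65,280,.042)[:2]); print("jaw",P(178,210,.042),P(228,233,.042),P(136,280,.042)); print("tabtop",P(180,227,.082))
for q in [(288,112),(345,140),(290,198),(231,160)]: print("tray",at("scene",q[0]*.8,q[1]*.8,.03)[:2])
```

```text
gauge [[0.5677691506230624, -0.1570185048266804], [0.7094935467072416, -0.14096414056965395], [0.6725879650122865, 0.12184631990706965], [0.5363961520070664, 0.10489277925980045]] c [ 0.6216 -0.0178  0.012 ] sides [np.float64(0.1426308068305112), np.float64(0.2653890730535651), np.float64(0.1372429687456791), np.float64(0.26378359648391436)] ang01 0.11279792558382666 ang12 1.7103106516474036
lap [[0.35719831482222164, 0.2658270002702079], [0.5640072981977553, 0.2856724264082503], [0.5554833418044315, 0.3624097403719514], [0.3531337197065907, 0.35061521820531766]] c [0.4575 0.3161 0.038 ] sides [np.float64(0.20775898667307333), np.float64(0.07720928174098579), np.float64(0.2026930692359218), np.float64(0.08488558672746323)] ang01 0.09566724614217716 ang12 1.6814225015265676
big [[0.3845774337501653, -0.14950897714454497], [0.4381807511654736, -0.13338225987541236], [0.4239400859383844, -0.09560573078579665], [0.37142639018940227, -0.10589769956749889]] c [ 0.4045 -0.1211  0.026 ] sides [np.float64(0.05597666163504963), np.float64(0.040371558010171095), np.float64(0.05351273551800727), np.float64(0.045550998656881815)] ang01 0.29223915232599457 ang12 1.9312940914112608
thin [[0.4133552488903851, -0.01288786664323116], [0.36250911127003105, 0.015419345752438751], [0.37533253662829014, 0.03397225899232503], [0.423213285431698, 0.0053574169026274765]] c [0.3936 0.0105 0.026 ] sides [np.float64(0.058194741897542195), np.float64(0.02255328862063335), np.float64(0.05577970324224907), np.float64(0.020738159419742153)] ang01 2.6336025157866847 ang12 0.9660135544945702
[0.3682 0.0244]
[ 0.419  -0.0016]
[ 0.4395 -0.3478]
anvil [ 0.5983 -0.1285] [ 0.5921 -0.1139] [ 0.6858 -0.1003]
jaw [ 0.5834 -0.0594  0.042 ] [ 0.5822 -0.0126  0.042 ] [ 0.6575 -0.052   0.042 ]
tabtop [ 0.6195 -0.0331  0.082 ]
tray [ 0.3477 -0.4067]
tray [ 0.3558 -0.2452]
tray [ 0.5537 -0.253 ]
tray [ 0.5319 -0.4254]
```

```bash
cat >> h.py <<'E'
from scipy.spatial.transform import Rotation as Ro
def go(x,y,z,yaw):
    s=ctrl.sense(); R=s["eef_rot"]
    T=np.column_stack([[np.cos(yaw),np.sin(yaw),0],[np.sin(yaw),-np.cos(yaw),0],[0,0,-1]])
    print("rot",Ro.from_matrix(R.T@T).as_rotvec().round(4),"shift cm",(R.T@(np.array([x,y,z])-s["position"])*100).round(2),
      "| pos",s["position"],"yaw",round(np.arctan2(R[1,0],R[0,0]),3),"F",s["force"],"w",round(s["grip_width"],4),"t",round(s["time"],2))
G0=np.array([.634,-.0163]); GY=.124
def g(x,y):
    c,s=np.cos(GY),np.sin(GY); return G0+np.array([c*x-s*y,s*x+c*y])
def wpix(P):   # world point -> wrist pixel
    p=optics.camera_params("wrist");s=ctrl.sense();M=p["mount"]
    q=s["eef_rot"].T@(np.array(P)-s["position"]); q=M[:3,:3].T@(q-M[:3,3])
    th=np.arctan2(np.hypot(q[0],q[1]),q[2]);ph=np.arctan2(q[1],q[0])
    return p["cx"]+p["fx"]*th*np.cos(ph),p["cy"]+p["fy"]*th*np.sin(ph)
def wat(u,v,z,s=None):  # wrist pixel -> world at height z
    p=optics.camera_params("wrist");s=s or ctrl.sense();M=p["mount"]
    a,b=u-p["cx"],v-p["cy"];r=np.hypot(a,b);th=r/p["fx"]
    d=np.array([np.sin(th)*a/r,np.sin(th)*b/r,np.cos(th)])
    d=s["eef_rot"]@M[:3,:3]@d; o=s["position"]+s["eef_rot"]@M[:3,3]
    return o+d*(z-o[2])/d[2]
def wview(name,x0=0,y0=0,x1=640,y1=400,k=1.25):
    im=cv2.cvtColor(optics.camera("wrist"),cv2.COLOR_RGB2BGR)[y0:y1,x0:x1]
    cv2.imwrite(f"pics/{name}.png",cv2.resize(im,None,fx=k,fy=k,interpolation=cv2.INTER_CUBIC))
E
python3 -c "
from h import *
p=g(-.0075,-.012);print(p);go(p[0]-.03,p[1],.22,GY+np.pi/2)"
```

```text
[ 0.628  -0.0291]
rot [-0.0003  0.0018 -0.3737] shift cm [-42.99  58.67   1.93] | pos [0.1358 0.5324 0.2385] yaw 1.321 F [-0.884  -0.193  -0.6246] w 0.0852 t 0.15
```

```bash
python3 -m pendant '[[[0,0,-0.1,-2.5,3,0,8.5],[0,0,-0.2,-5,6.5,0,8.5],[0,0,-0.3,-7.5,10,0,8.5],[0,0,-0.37,-10,13.5,0,8.5],[0,0,-0.37,-12.5,17,0,8.5],[0,0,-0.37,-15,20.5,0,8.5],[0,0,-0.37,-17.4,23.8,0,8.5],[0,0,-0.37,-20,27,0,8.5],[0,0,-0.37,-22,30,0,8.5],[0,0,-0.37,-24,32.5,0,8.5]]]' 30; python3 -c "
from h import *
go(.60,-.03,.22,GY+np.pi/2)"
```

```text
time: 0.98
position: [0.3936, 0.2166, 0.2393]
eef_rot: [[-0.117, 0.993, 0.001], [0.993, 0.117, -0.001], [-0.001, 0.001, -1.0]]
force: [0.3, -0.1, 0.3]
grip_width: 0.085
rot [ 0.0011  0.0009 -0.0071] shift cm [-26.9   17.63   1.98] | pos [0.3936 0.2166 0.2393] yaw 1.688 F [ 0.3414 -0.1452  0.3096] w 0.085 t 0.98
```

```bash
python3 -m pendant '[[[0,0,0,-3,2,0,8.5],[0,0,0,-6,4,0.5,8.5],[0,0,0,-9,6,1,8.5],[0,0,0,-12,8,1.5,8.5],[0,0,0,-15,10,2,8.5],[0,0,0,-18,12,2,8.5],[0,0,0,-21,14,2,8.5],[0,0,0,-24,16,2,8.5],[0,0,0,-26.9,17.6,2,8.5],[0,0,0,-26.9,17.6,2,8.5]]]'; python3 -c "
from h import *
go(.60,-.03,.22,GY+np.pi/2)
wview('w1')
p=g(-.0075,-.012)
go(p[0],p[1],.22,GY+np.pi/2)
for q in [(-.085,-.135,.012),(.06,-.135,.012),(.06,.135,.012),(-.085,.135,.012),(-.055,-.09,.042),(.04,-.09,.042)]: print(q, np.array(wpix((*g(q[0],q[1]),q[2])))*1.25)"
```

```text
time: 1.82
position: [0.6006, -0.0353, 0.2184]
eef_rot: [[-0.109, 0.994, 0.001], [0.994, 0.109, -0.008], [-0.008, 0.0, -1.0]]
force: [-1.1, -0.5, 0.8]
grip_width: 0.0846
rot [ 0.0002  0.0082 -0.0144] shift cm [ 0.53 -0.   -0.16] | pos [ 0.6006 -0.0353  0.2184] yaw 1.68 F [-1.0872 -0.4881  0.777 ] w 0.0846 t 1.82
rot [-0.0012  0.004  -0.0116] shift cm [-0.1   2.89 -0.16] | pos [ 0.5992 -0.0314  0.2184] yaw 1.683 F [-1.0532  0.1287 -0.028 ] w 0.0851 t 1.87
(-0.085, -0.135, 0.012) [267.2901 166.0196]
(0.06, -0.135, 0.012) [281.7191 311.3896]
(0.06, 0.135, 0.012) [547.4062 308.1843]
(-0.085, 0.135, 0.012) [560.4435 164.0613]
(-0.055, -0.09, 0.042) [307.9703 202.0631]
(0.04, -0.09, 0.042) [316.5246 306.7874]
```

View pics/w1.png

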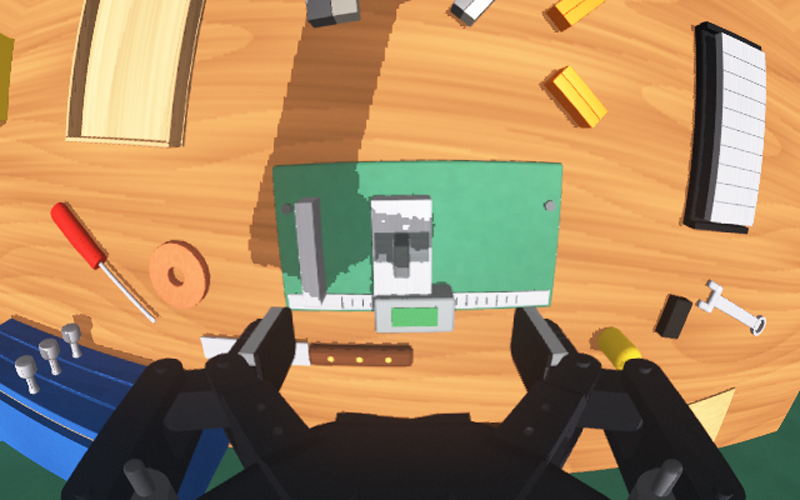

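Wrist view: the base corners are at (274,166) and (550,306), which match the scene estimate to about 1 mm once arm settling is allowed for. The sliding jaw block spans columns 372–432, and the tab is at about (401,255).

```bash
python3 -c "
from h import *
s=ctrl.sense(); s=dict(s); s['position']=np.array([.6004,-.0350,.2184])
def lg(u,v,z):
    d=wat(u/1.25,v/1.25,z,s)[:2]-G0; c,q=np.cos(GY),np.sin(GY); return np.array([c*d[0]+q*d[1],-q*d[0]+c*d[1]])*1000
for n,u,v,z in [('c',274,166,.012),('c',286,310,.012),('c',550,306,.012),('c',562,162,.012),('jaw',372,198,.042),('jaw',432,198,.042),('tabtopfar',401,277,.082),('tabtop near',401,246,.082),('tabbase',401,233,.042)]: print(n,lg(u,v,z))
p=g(-.0075,-.012)
go(p[0],p[1],.12,GY+np.pi/2)
crop('scene',270,170,350,240,8,'tab')
"
```

```text
c [ -83.9032 -132.1134]
c [  59.0411 -133.8938]
c [ 58.4027 133.8455]
c [-86.2619 132.7794]
jaw [-56.3906 -39.991 ]
jaw [-55.8615   8.8317]
tabtopfar [ -2.8748 -16.7314]
tabtop near [-27.0185 -16.4284]
tabbase [-26.7059 -16.7418]
rot [-0.0012  0.004  -0.0116] shift cm [-0.06  2.9   9.84] | pos [ 0.5992 -0.0314  0.2184] yaw 1.683 F [-1.0532  0.1287 -0.028 ] w 0.0851 t 1.87
```

View pics/tab.png

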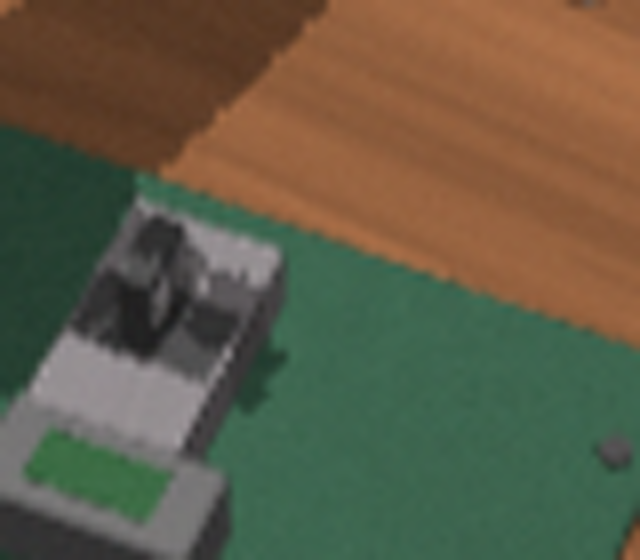

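The zoomed crop shows the tab standing upright mid-block, with shadow on both sides. It sits at gauge x ≈ -15 mm, y ≈ -16 mm, so the jaw is about 50 mm closed. I'll draw it back first.

```bash
python3 -c "
from h import *
p=g(-.015,-.016)
go(p[0],p[1],.0535,GY+np.pi/2)"
```

```text
rot [-0.0017  0.0008 -0.0076] shift cm [-0.86  2.2  16.49] | pos [ 0.5985 -0.0279  0.2184] yaw 1.687 F [-0.1797  0.1078 -0.3461] w 0.085 t 1.92
```

```bash
python3 -m pendant '[[[0,0,-0.007,-0.9,2.2,2,4],[0,0,-0.007,-0.9,2.2,4,4],[0,0,-0.007,-0.9,2.2,6,4],[0,0,-0.007,-0.9,2.2,8,4],[0,0,-0.007,-0.9,2.2,9.5,4],[0,0,-0.007,-0.9,2.2,9.5,4],[0,0,-0.007,-0.9,2.2,9.5,4],[0,0,-0.007,-0.9,2.2,9.5,4],[0,0,-0.007,-0.9,2.2,9.5,4],[0,0,-0.007,-0.9,2.2,9.5,4]]]' 30; python3 -c "
from h import *
p=g(-.015,-.016)
go(p[0],p[1],.0535,GY+np.pi/2); wview('w2',200,100,520,340,2.5)
for y in (-.022,-.01): print((np.array(wpix((*g(-.002,y),.082)))-[200,100])*2.5)"
```

```text
time: 2.75
position: [0.6224, -0.0319, 0.1259]
eef_rot: [[-0.127, 0.992, 0.003], [0.992, 0.127, 0.0], [-0.0, 0.003, -1.0]]
force: [0.1, -0.3, 0.4]
grip_width: 0.04
rot [0.0029 0.0002 0.0037] shift cm [-0.19 -0.18  7.24] | pos [ 0.6224 -0.0319  0.1259] yaw 1.699 F [ 0.1441 -0.3421  0.4343] w 0.04 t 2.75
[275.1858 354.2477]
[322.6903 354.4448]
```

View pics/w2.png

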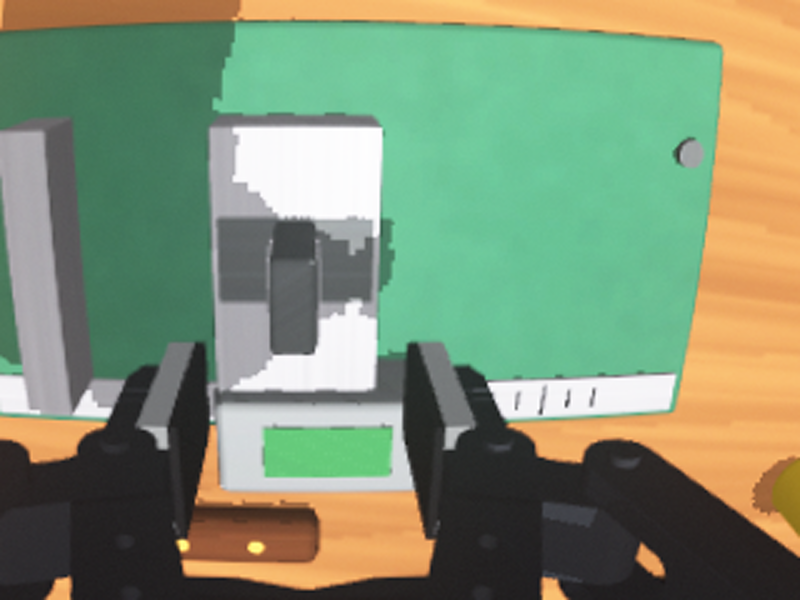

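The closer view shows the tab top at columns 271–317, rows 258–352, within 1 mm of the estimate (tab y ≈ -17 mm). I'll go down onto it and grip.

```bash
python3 -m pendant '[[[0,0,0,-0.28,-0.18,1.8,4],[0,0,0,-0.28,-0.18,3.6,4],[0,0,0,-0.28,-0.18,5.4,4],[0,0,0,-0.28,-0.18,6.8,4],[0,0,0,-0.28,-0.18,7.2,4],[0,0,0,-0.28,-0.18,7.2,2.5],[0,0,0,-0.28,-0.18,7.2,0],[0,0,0,-0.28,-0.18,7.2,0],[0,0,0,-0.28,-0.18,7.2,0],[0,0,0,-0.28,-0.18,7.2,0]]]' 30; python3 -c "
from h import *
p=g(-.015,.036)
go(p[0],p[1],.0535,GY+np.pi/2)"
```

```text
time: 3.63
position: [0.621, -0.0353, 0.0536]
eef_rot: [[-0.127, 0.992, 0.002], [0.992, 0.127, -0.0], [-0.0, 0.002, -1.0]]
force: [-0.1, 0.5, 1.3]
grip_width: 0.0115
rot [0.0024 0.0004 0.0032] shift cm [5.33 0.04 0.01] | pos [ 0.621  -0.0353  0.0536] yaw 1.698 F [-0.1207  0.4996  1.3074] w 0.0115 t 3.63
```

```bash
python3 -m pendant '[[[0,0,0,0.6,0,0,0],[0,0,0,1.2,0,0,0],[0,0,0,1.9,0,0,0],[0,0,0,2.6,0,0,0],[0,0,0,3.3,0,0,0],[0,0,0,4,0,0,0],[0,0,0,4.6,0,0,0],[0,0,0,5.1,0,0,0],[0,0,0,5.5,0,0,0],[0,0,0,5.5,0,0,0]]]'; python3 -c "
from h import *
p=g(-.015,.036)
go(p[0],p[1],.0535,GY+np.pi/2)"
```

```text
time: 4.47
position: [0.614, 0.0202, 0.0535]
eef_rot: [[-0.129, 0.992, 0.002], [0.992, 0.129, -0.001], [-0.001, 0.002, -1.0]]
force: [1.0, -3.7, 5.1]
grip_width: 0.0115
rot [0.0024 0.0011 0.005 ] shift cm [-0.27  0.03  0.  ] | pos [0.614  0.0202 0.0535] yaw 1.7 F [ 0.9856 -3.7432  5.0641] w 0.0115 t 4.47
```

The wrist reads -3.7 N, more than the 2 N of friction, so the jaw is against its back stop. Next I release it and go to the thick stone.

```bash
python3 -m pendant '[[[0,0,0,0,0,0,3],[0,0,0,0,0,0,4],[0,0,0,0,0,0,4],[0,0,0,0,0,-3,4],[0,0,0,0,0,-7,6],[0,0,0,0,0,-10,8.5],[0,0,0,0,0,-12,8.5],[0,0,0,0,0,-12,8.5],[0,0,0,0,0,-12,8.5],[0,0,0,0,0,-12,8.5]]]'; python3 -c "
from h import *
go(.4045,-.1211,.17,.29)"
```

```text
time: 5.3
position: [0.6118, 0.0204, 0.1707]
eef_rot: [[-0.128, 0.992, -0.003], [0.992, 0.128, 0.001], [0.001, -0.003, -1.0]]
force: [-0.5, 0.1, -0.4]
grip_width: 0.0853
rot [-0.0037  0.0012  1.4089] shift cm [-11.38 -22.36   0.13] | pos [0.6118 0.0204 0.1707] yaw 1.699 F [-0.5018  0.051  -0.3781] w 0.0853 t 5.3
```

```bash
python3 -m pendant '[[[0,0,0.12,-1.5,-2.5,0,8.5],[0,0,0.24,-3,-5,0,8.5],[0,0,0.36,-4.5,-8,0,8.5],[0,0,0.48,-6,-11,0,8.5],[0,0,0.6,-7,-14,0,8.5],[0,0,0.72,-8,-17,0,8.5],[0,0,0.84,-9,-20,0,8.5],[0,0,0.96,-10.5,-21.5,0,8.5],[0,0,1.08,-11.4,-22.4,0,8.5],[0,0,1.2,-11.4,-22.4,0,8.5]]]'; python3 -c "
from h import *
go(.4045,-.1211,.17,.29)"
```

```text
time: 6.13
position: [0.4014, -0.1239, 0.1706]
eef_rot: [[0.883, 0.468, -0.005], [0.468, -0.883, 0.001], [-0.004, -0.003, -1.0]]
force: [-0.1, -0.8, 0.8]
grip_width: 0.0853
rot [-0.0027  0.0042  0.1975] shift cm [ 0.4  -0.1   0.06] | pos [ 0.4014 -0.1239  0.1706] yaw 0.488 F [-0.0649 -0.7559  0.7673] w 0.0853 t 6.13
```

```bash
python3 -m pendant '[[[0,0,0.1,0.4,0,1,8.5],[0,0,0.2,0.4,0,2,8.5],[0,0,0.2,0.4,0,3,8.5],[0,0,0.2,0.4,0,4,8.5],[0,0,0.2,0.4,0,5,8.5],[0,0,0.2,0.4,0,5,8.5],[0,0,0.2,0.4,0,5,8.5],[0,0,0.2,0.4,0,5,8.5],[0,0,0.2,0.4,0,5,8.5],[0,0,0.2,0.4,0,5,8.5]]]'; python3 -c "
from h import *
go(.4045,-.1211,.013,.29); wview('w3')"
```

```text
time: 6.97
position: [0.4094, -0.1204, 0.1228]
eef_rot: [[0.956, 0.294, 0.001], [0.294, -0.956, -0.0], [0.001, 0.0, -1.0]]
force: [0.4, 0.3, 0.0]
grip_width: 0.0846
rot [ 0.0004 -0.0013  0.0083] shift cm [-0.5  -0.08 10.98] | pos [ 0.4094 -0.1204  0.1228] yaw 0.298 F [0.4409 0.2984 0.0089] w 0.0846 t 6.97
```

View pics/w3.png

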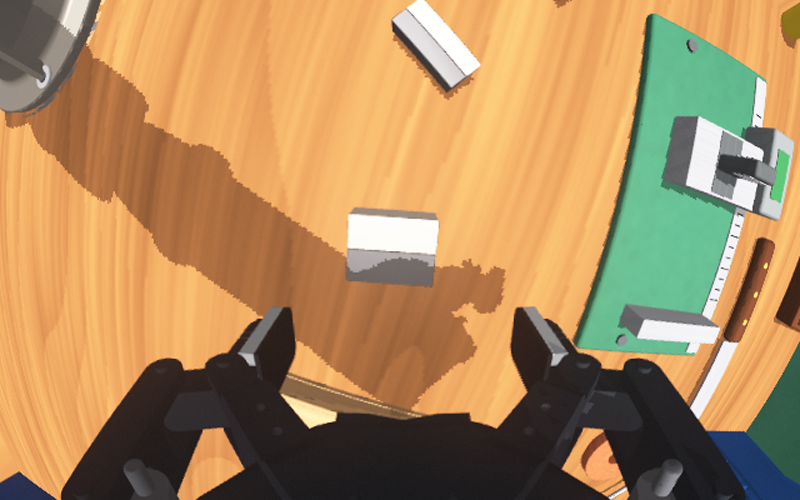

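The wrist view shows the jaw now at the far back of the caliper, and stone_a with top corners (348,212), (438,219), (434,286) and (347,279). Stone_c is at about (435,45).

```bash
python3 -c "
from h import *
w=np.array([wat(u/1.25,v/1.25,.026) for u,v in [(348,212),(438,219),(434,286),(347,279)]])
print(w, w.mean(0),[np.linalg.norm(w[i]-w[i-1]) for i in range(4)])
d=w[1]-w[0]+w[2]-w[3]; y=np.arctan2(d[1],d[0]);print(y); c=w.mean(0); go(c[0],c[1],.013,y)
"
```

```text
[[ 0.3709 -0.1063  0.026 ]
 [ 0.425  -0.0943  0.026 ]
 [ 0.4366 -0.1369  0.026 ]
 [ 0.3816 -0.1489  0.026 ]] [ 0.4035 -0.1216  0.026 ] [np.float64(0.04394051428290236), np.float64(0.05536948573480552), np.float64(0.044191495496375785), np.float64(0.05635914298772199)]
0.21588116692686862
rot [ 0.0003 -0.0013  0.0824] shift cm [-0.61 -0.05 10.98] | pos [ 0.4093 -0.1203  0.1228] yaw 0.298 F [-0.3669  0.7482 -0.3058] w 0.085 t 7.02
```

```bash
python3 -m pendant '[[[0,0,0.08,-0.6,0,2,8.5],[0,0,0.08,-0.6,0,4,8.5],[0,0,0.08,-0.6,0,6,8.5],[0,0,0.08,-0.6,0,8,8.5],[0,0,0.08,-0.6,0,10,8.5],[0,0,0.08,-0.6,0,11,8.5],[0,0,0.08,-0.6,0,11,8.5],[0,0,0.08,-0.6,0,11,4],[0,0,0.08,-0.6,0,11,4],[0,0,0.08,-0.6,0,11,4]]]' 40; python3 -m pendant '[[[0,0,0,0,0,0,4],[0,0,0,0,0,0,4],[0,0,0,0,0,0,4],[0,0,0,0,0,-2,4],[0,0,0,0,0,-4,4],[0,0,0,0,0,-6,4],[0,0,0,0,0,-8,4],[0,0,0,0,0,-8,4],[0,0,0,0,0,-8,4],[0,0,0,0,0,-8,4]]]'; python3 -c "
from h import *
L=np.array([.4575,.3161]); a=.085
p=L-.068*np.array([np.cos(a),np.sin(a)]); print(p)
go(p[0],p[1],.10,a)"
```

```text
time: 7.85
position: [0.4045, -0.1224, 0.0136]
eef_rot: [[0.976, 0.216, 0.003], [0.216, -0.976, -0.0], [0.003, 0.001, -1.0]]
force: [0.4, -0.5, -1.3]
grip_width: 0.0553
time: 8.68
position: [0.4025, -0.1214, 0.0918]
eef_rot: [[0.976, 0.217, -0.001], [0.217, -0.976, 0.001], [-0.001, -0.001, -1.0]]
force: [-0.5, -0.5, -1.0]
grip_width: 0.055
[0.3897 0.3103]
rot [-0.0009  0.0007  0.1335] shift cm [  8.11 -42.43  -0.79] | pos [ 0.4025 -0.1214  0.0918] yaw 0.218 F [-0.4971 -0.4825 -1.009 ] w 0.055 t 8.68
```

```bash
python3 -m pendant '[[[0,0,0.13,0.8,-4,-0.5,4],[0,0,0.13,1.6,-8,-0.8,4],[0,0,0.13,2.4,-12,-0.8,4],[0,0,0.13,3.2,-16,-0.8,4],[0,0,0.13,4,-20,-0.8,4],[0,0,0.13,4.8,-24,-0.8,4],[0,0,0.13,5.6,-28,-0.8,4],[0,0,0.13,6.4,-32,-0.8,4],[0,0,0.13,7.2,-36,-0.8,4],[0,0,0.13,7.6,-38,-0.8,4]]]'; python3 -m pendant '[[[0,0,0,0.2,-1.5,0,4],[0,0,0,0.4,-3,0,4],[0,0,0,0.5,-4,0,4],[0,0,0,0.5,-4.4,0,4],[0,0,0,0.5,-4.4,0,4],[0,0,0,0.5,-4.4,0,4],[0,0,0,0.5,-4.4,0,4],[0,0,0,0.5,-4.4,0,4],[0,0,0,0.5,-4.4,0,4],[0,0,0,0.5,-4.4,0,4]]]'; python3 -c "
from h import *
go(.3897,.3103,.052,.085); wview('w4')"
```

```text
time: 9.52
position: [0.3928, 0.271, 0.0987]
eef_rot: [[0.996, 0.094, -0.002], [0.094, -0.996, 0.001], [-0.002, -0.001, -1.0]]
force: [0.2, 0.7, -0.3]
grip_width: 0.055
time: 10.35
position: [0.3963, 0.3092, 0.1004]
eef_rot: [[0.996, 0.087, 0.0], [0.087, -0.996, 0.0], [0.0, -0.0, -1.0]]
force: [0.9, -0.3, -1.9]
grip_width: 0.0555
rot [-0.0001 -0.      0.0021] shift cm [-0.65 -0.17  4.84] | pos [0.3963 0.3092 0.1004] yaw 0.087 F [ 0.8506 -0.3247 -1.8847] w 0.0555 t 10.35
```

View pics/w4.png

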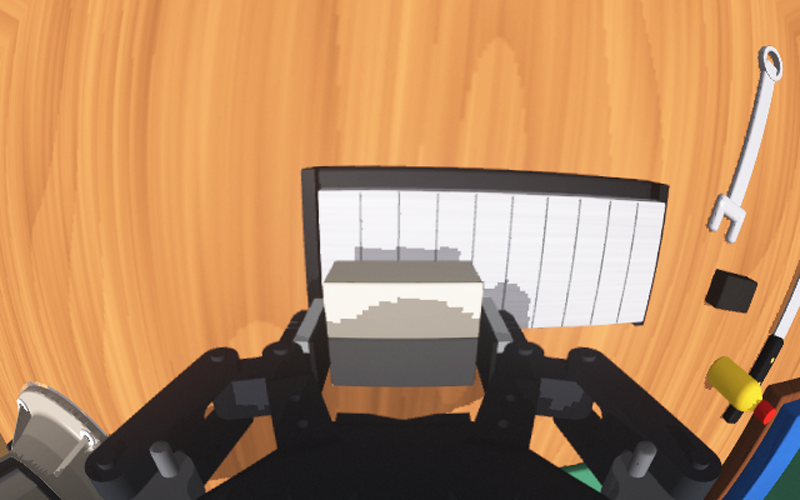

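The stone is held squarely. The plate's top corners are at (318,190), (664,203) and (640,323).

```bash
python3 -c "
from h import *
A,B,C=[wat(u/1.25,v/1.25,.038)[:2] for u,v in [(318,190),(664,203),(641,323)]]
print(A,B,C,np.linalg.norm(B-A),np.linalg.norm(C-B)); d=B-A;a=np.arctan2(d[1],d[0]); c=(A+C)/2; print(c,a)
e=np.array([np.cos(a),np.sin(a)])
for t in (-.068,.068): go(*(c+t*e),.047,a)"
```

```text
[0.3495 0.349 ] [0.5522 0.3638] [0.5584 0.2835] 0.2032315593378149 0.08050785709652453
[0.4539 0.3163] 0.07259325532052031
rot [-0.0001 -0.      0.0149] shift cm [-1.   -0.28  5.34] | pos [0.3963 0.3094 0.1004] yaw 0.087 F [ 0.316   0.6065 -0.6716] w 0.0548 t 10.4
rot [-0.0001 -0.      0.0149] shift cm [12.6  -0.08  5.34] | pos [0.3963 0.3094 0.1004] yaw 0.087 F [ 0.316   0.6065 -0.6716] w 0.0548 t 10.4
```

```bash
python3 -m pendant '[[[0,0,0.015,-1,-0.25,2,4],[0,0,0.015,-1,-0.25,4,4],[0,0,0.015,-1,-0.25,4.6,4],[0,0,0.015,-1,-0.25,4.8,4],[0,0,0.015,-1,-0.25,5,4],[0,0,0.015,-1,-0.25,5.15,4],[0,0,0.015,-1,-0.25,5.3,4],[0,0,0.015,-1,-0.25,5.3,4],[0,0,0.015,-1,-0.25,5.3,4],[0,0,0.015,-1,-0.25,5.3,4]]]'; python3 -c "
from h import *
go(.4539+.068,.3163+.005,.047,.0726)"
```

```text
time: 11.23
position: [0.3868, 0.3116, 0.0485]
eef_rot: [[0.997, 0.073, 0.001], [0.073, -0.997, 0.001], [0.001, -0.001, -1.0]]
force: [-2.8, -3.0, 5.3]
grip_width: 0.055
rot [-0.0012 -0.0012  0.0001] shift cm [13.55  0.01  0.17] | pos [0.3868 0.3116 0.0485] yaw 0.073 F [-2.7537 -3.0454  5.2738] w 0.055 t 11.23
```

```bash
python3 -m pendant '[[[0,0,0,0,0,0.1,4],[0,0,0,0,0,0.2,4],[0,0,0,0.8,0,0.2,4],[0,0,0,1.6,0,0.2,4],[0,0,0,2.4,0,0.2,4],[0,0,0,3.2,0,0.2,4],[0,0,0,4,0,0.2,4],[0,0,0,4.8,0,0.2,4],[0,0,0,5.6,0,0.2,4],[0,0,0,6.4,0,0.2,4]]]'; python3 -m pendant '[[[0,0,0,0.9,0,0,4],[0,0,0,1.8,0,0,4],[0,0,0,2.7,0,0,4],[0,0,0,3.6,0,0,4],[0,0,0,4.5,0,0,4],[0,0,0,5.4,0,0,4],[0,0,0,6.3,0,0,4],[0,0,0,7,0,0,4],[0,0,0,7,0,0,4],[0,0,0,7,0,0,4]]]';  python3 -c "
from h import *
p=g(-.0075,-.055)
go(*p,.047,GY)"
```

```text
time: 12.07
position: [0.4503, 0.3175, 0.047]
eef_rot: [[0.997, 0.074, 0.0], [0.074, -0.997, 0.003], [0.0, -0.003, -1.0]]
force: [-4.4, -0.4, 7.2]
grip_width: 0.0548
time: 12.9
position: [0.5223, 0.3224, 0.0478]
eef_rot: [[0.997, 0.073, 0.005], [0.073, -0.997, 0.003], [0.005, -0.003, -1.0]]
force: [0.2, 0.5, 6.1]
grip_width: 0.0554
rot [-0.0026 -0.0052 -0.051 ] shift cm [ 8.2  40.12  0.01] | pos [0.5223 0.3224 0.0478] yaw 0.073 F [0.1508 0.4809 6.0564] w 0.0554 t 12.9
```

```bash
python3 -m pendant '[[[0,0,0,0,0,-3,4],[0,0,0,0,0,-7,4],[0,0,0,1,4,-10,4],[0,0,-0.05,2,8,-10,4],[0,0,-0.05,3,12,-10,4],[0,0,-0.05,4,16,-10,4],[0,0,-0.05,5,20,-10,4],[0,0,-0.05,6,24,-10,4],[0,0,-0.05,7,28,-10,4],[0,0,-0.05,7,32,-10,4]]]'; python3 -m pendant '[[[0,0,0,0.4,3,0,4],[0,0,0,0.8,5.5,0,4],[0,0,0,1,7,0,4],[0,0,0,1,8,0,4],[0,0,0,1,8,0,4],[0,0,0,1,8,0,4],[0,0,0,1,8,0,4],[0,0,0,1,8,0,4],[0,0,0,1,8,0,4],[0,0,0,1,8,0,4]]]';  python3 -c "
from h import *
p=g(-.012,-.058)
go(*p,.025,GY)
wview('w5')"
```

```text
time: 13.73
position: [0.6148, 0.0088, 0.1457]
eef_rot: [[0.992, 0.124, 0.004], [0.124, -0.992, -0.0], [0.004, 0.001, -1.0]]
force: [0.7, -0.3, -1.0]
grip_width: 0.0549
time: 14.57
position: [0.6323, -0.0662, 0.1453]
eef_rot: [[0.992, 0.125, 0.0], [0.125, -0.992, 0.001], [0.0, -0.001, -1.0]]
force: [0.1, -1.2, -1.2]
grip_width: 0.0549
rot [-0.0006 -0.0001  0.0011] shift cm [-0.42  0.88 12.03] | pos [ 0.6323 -0.0662  0.1453] yaw 0.125 F [ 0.1372 -1.2338 -1.1973] w 0.0549 t 14.57
```

View pics/w5.png

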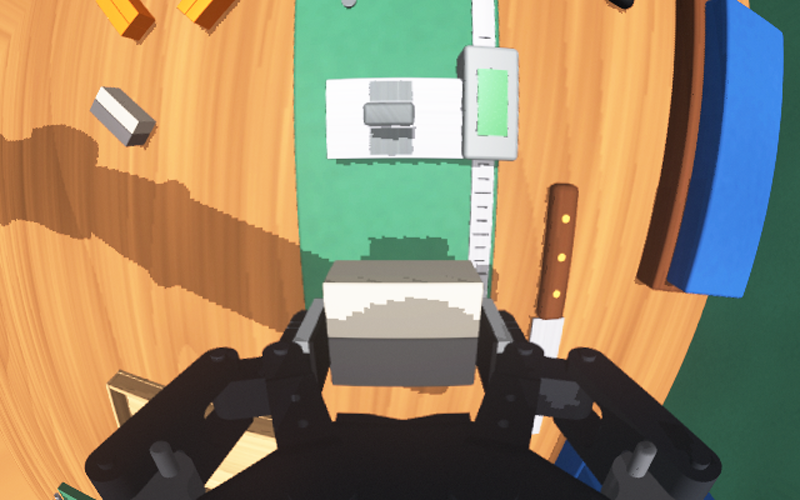

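Over the bed. The stone is level and the jaw's bottom edge is at row 158, so it's fully back. I'll lower and release.

```bash
python3 -c "
from h import *
for u,v in [(327,160),(327,80)]:
    d=wat(u/1.25,v/1.25,.042)[:2]-G0; c,q=np.cos(GY),np.sin(GY); print(c*d[0]+q*d[1],-q*d[0]+c*d[1])
"; python3 -m pendant '[[[0,0,0,-0.4,0.8,2,4],[0,0,0,-0.4,0.8,5,4],[0,0,0,-0.4,0.8,8,4],[0,0,0,-0.4,0.8,10,4],[0,0,0,-0.4,0.8,11,4],[0,0,0,-0.4,0.8,11.4,4],[0,0,0,-0.4,0.8,11.7,4],[0,0,0,-0.4,0.8,11.9,4],[0,0,0,-0.4,0.8,11.9,4],[0,0,0,-0.4,0.8,11.9,4]]]'
```

```text
-0.053895523982168354 0.0070219155811899235
-0.05330848953017758 0.057149215245205845
time: 15.45
position: [0.6304, -0.0764, 0.0277]
eef_rot: [[0.992, 0.123, 0.003], [0.123, -0.992, -0.0], [0.003, 0.001, -1.0]]
force: [0.4, -0.6, -1.5]
grip_width: 0.055
```

```bash
python3 -m pendant '[[[0,0,0,0,0,0.1,4],[0,0,0,0,0,0.2,4],[0,0,0,0,0,0.2,4],[0,0,0,0,0,0.2,6],[0,0,0,0,0,0.2,7.5],[0,0,0,0,0,0.2,7.5],[0,0,0,0,0,0.2,7.5],[0,0,0,0,0,-2,7.5],[0,0,0,0,0,-5,7.5],[0,0,0,0,0,-8,7.5]]]'; python3 -c "
from h import *
p=g(-.015,.032)
go(*p,.12,GY+np.pi/2); go(*p,.12,GY-np.pi/2);print(ctrl.sense()['joint_pos'])"
```

```text
time: 16.28
position: [0.6282, -0.0759, 0.1059]
eef_rot: [[0.992, 0.123, -0.003], [0.123, -0.992, 0.0], [-0.003, -0.0, -1.0]]
force: [0.8, 0.7, 0.5]
grip_width: 0.0745
rot [-0.0028  0.0021 -1.5719] shift cm [-0.2  -9.05 -1.4 ] | pos [ 0.6282 -0.0759  0.1059] yaw 0.123 F [0.7625 0.656  0.4703] w 0.0745 t 16.28
rot [0.0021 0.0028 1.5696] shift cm [-0.2  -9.05 -1.4 ] | pos [ 0.6282 -0.0759  0.1059] yaw 0.123 F [0.7625 0.656  0.4703] w 0.0745 t 16.28
[-0.2777  0.6312  0.5833  1.4659 -0.3624  1.1564  0.4872]
```

```bash
python3 -m pendant '[[[0,0,-0.12,-0.2,-1,-2,5],[0,0,-0.24,-0.2,-3,-3,4],[0,0,-0.36,-0.2,-5,-3,4],[0,0,-0.48,-0.2,-7,-3,4],[0,0,-0.6,-0.2,-9,-3,4],[0,0,-0.72,-0.2,-9,-3,4],[0,0,-0.84,-0.2,-9,-3,4],[0,0,-0.96,-0.2,-9,-3,4],[0,0,-1.08,-0.2,-9,-3,4],[0,0,-1.2,-0.2,-9,-3,4]]]'; python3 -m pendant '[[[0,0,-0.12,0,0,0,4],[0,0,-0.24,0,0,0,4],[0,0,-0.37,0,0,0,4],[0,0,-0.37,0,0,0,4],[0,0,-0.37,0,0,0,4],[0,0,-0.37,0,0,0,4],[0,0,-0.37,0,0,0,4],[0,0,-0.37,0,0,0,4],[0,0,-0.37,0,0,0,4],[0,0,-0.37,0,0,0,4]]]'; python3 -c "
from h import *
p=g(-.015,.032)
go(*p,.0535,GY+np.pi/2); wview('w6')
for y in (.026,.038): print((np.array(wpix((*g(-.002,y),.082))))*1.25)"
```

```text
time: 17.12
position: [0.6161, 0.0128, 0.1361]
eef_rot: [[0.24, 0.971, -0.0], [0.971, -0.24, -0.0], [-0.0, -0.0, -1.0]]
force: [0.1, -0.5, 0.1]
grip_width: 0.0397
time: 17.95
position: [0.6162, 0.013, 0.1363]
eef_rot: [[-0.122, 0.993, -0.0], [0.993, 0.122, -0.0], [-0.0, -0.0, -1.0]]
force: [0.2, -0.3, 0.3]
grip_width: 0.04
rot [-0.      0.0001 -0.0021] shift cm [ 0.07 -0.1   8.28] | pos [0.6162 0.013  0.1363] yaw 1.693 F [ 0.1562 -0.3046  0.303 ] w 0.04 t 17.95
[393.1892 294.7569]
[415.7862 294.7106]
```

View pics/w6.png

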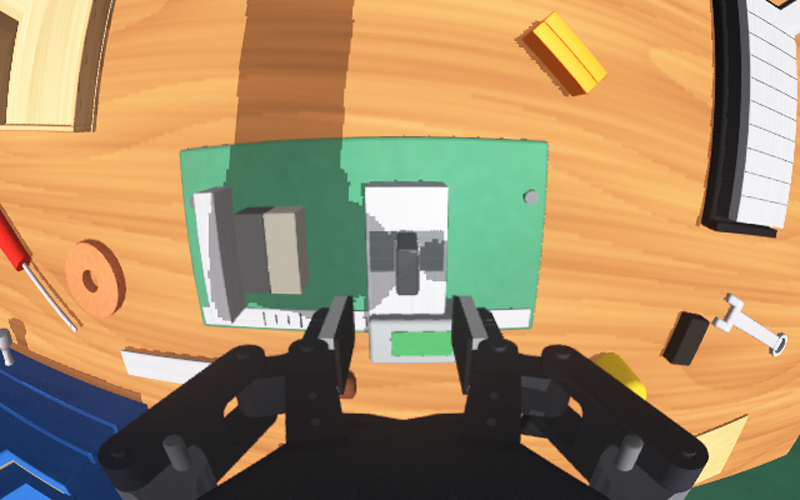

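Stone_a stands upright on the bed, aligned with the anvil, and the tab top is at columns 397–418. I'll go down and grip the tab.

```bash
python3 -m pendant '[[[0,0,0,0.2,-0.1,2,4],[0,0,0,0.2,-0.1,4,4],[0,0,0,0.2,-0.1,6,4],[0,0,0,0.2,-0.1,7.5,4],[0,0,0,0.2,-0.1,8.2,4],[0,0,0,0.2,-0.1,8.25,2],[0,0,0,0.2,-0.1,8.25,0],[0,0,0,0.2,-0.1,8.25,0],[0,0,0,0.2,-0.1,8.25,0],[0,0,0,0.2,-0.1,8.25,0]]]' 30; python3 -m pendant '[[[0,0,0,-0.6,0,0,0],[0,0,0,-1.2,0,0,0],[0,0,0,-1.8,0,0,0],[0,0,0,-2.4,0,0,0],[0,0,0,-3,0,0,0],[0,0,0,-3.5,0,0,0],[0,0,0,-4,0,0,0],[0,0,0,-4.4,0,0,0],[0,0,0,-4.8,0,0,0],[0,0,0,-4.8,0,0,0]]]'; python3 -c "
from h import *
go(*g(-.015,-.0225),.0535,GY+np.pi/2)"
```

```text
time: 18.83
position: [0.6156, 0.015, 0.0546]
eef_rot: [[-0.122, 0.993, 0.002], [0.993, 0.122, 0.0], [0.0, 0.002, -1.0]]
force: [-0.3, 1.2, -2.5]
grip_width: 0.0116
time: 19.67
position: [0.6218, -0.0342, 0.0545]
eef_rot: [[-0.121, 0.993, 0.002], [0.993, 0.121, -0.001], [-0.001, 0.002, -1.0]]
force: [1.1, 0.9, 5.4]
grip_width: 0.0115
rot [ 0.0021  0.0009 -0.003 ] shift cm [-0.63 -0.07  0.1 ] | pos [ 0.6218 -0.0342  0.0545] yaw 1.692 F [1.0643 0.8527 5.4118] w 0.0115 t 19.67
```

```bash
python3 -m pendant '[[[0,0,0,-0.2,0,0,0],[0,0,0,-0.4,0,0,0],[0,0,0,-0.6,0,0,0],[0,0,0,-0.8,0,0,0],[0,0,0,-0.9,0,0,0],[0,0,0,-1,0,0,0],[0,0,0,-1.1,0,0,0],[0,0,0,-1.2,0,0,0],[0,0,0,-1.2,0,0,0],[0,0,0,-1.2,0,0,0]]]'; python3 -c "
from h import *
go(*g(-.015,-.0225),.0535,GY+np.pi/2)"
```

```text
time: 20.5
position: [0.623, -0.0439, 0.0545]
eef_rot: [[-0.123, 0.992, 0.002], [0.992, 0.123, 0.001], [0.001, 0.002, -1.0]]
force: [0.7, 2.9, 4.9]
grip_width: 0.0115
rot [ 0.0016 -0.0007 -0.001 ] shift cm [ 0.35 -0.07  0.1 ] | pos [ 0.623  -0.0439  0.0545] yaw 1.694 F [0.6616 2.8898 4.8849] w 0.0115 t 20.5
```

```bash
python3 -m pendant '[[[0,0,0,-0.1,0,0,0],[0,0,0,-0.2,0,0,0],[0,0,0,-0.3,0,0,0],[0,0,0,-0.4,0,0,0],[0,0,0,-0.4,0,0,0],[0,0,0,-0.4,0,0,0],[0,0,0,-0.4,0,0,0],[0,0,0,-0.4,0,0,0],[0,0,0,-0.4,0,0,0],[0,0,0,-0.4,0,0,0]]]'; python3 -c "
from h import *
go(*g(-.015,-.0225),.0535,GY+np.pi/2)"
```

```text
time: 21.33
position: [0.6233, -0.0461, 0.0545]
eef_rot: [[-0.124, 0.992, 0.001], [0.992, 0.124, 0.003], [0.003, 0.001, -1.0]]
force: [0.0, 4.1, 5.8]
grip_width: 0.0114
rot [ 0.0013 -0.0028  0.0001] shift cm [ 0.58 -0.07  0.1 ] | pos [ 0.6233 -0.0461  0.0545] yaw 1.695 F [0.0128 4.1127 5.7753] w 0.0114 t 21.33
```

```bash
python3 -m pendant '[[[0,0,0,-0.1,0,0,0],[0,0,0,-0.2,0,0,0],[0,0,0,-0.3,0,0,0],[0,0,0,-0.4,0,0,0],[0,0,0,-0.5,0,0,0],[0,0,0,-0.5,0,0,0],[0,0,0,-0.5,0,0,0],[0,0,0,-0.5,0,0,0],[0,0,0,-0.5,0,0,0],[0,0,0,-0.5,0,0,0]]]'; python3 -c "
from h import *
go(*g(-.015,-.0225),.0535,GY+np.pi/2); crop('scene',230,170,350,250,6,'s2')"
```

```text
time: 22.17
position: [0.6237, -0.0491, 0.0545]
eef_rot: [[-0.125, 0.992, 0.0], [0.992, 0.125, 0.005], [0.005, 0.001, -1.0]]
force: [0.1, 7.1, 7.3]
grip_width: 0.0117
rot [ 0.0009 -0.0053  0.0011] shift cm [ 0.88 -0.07  0.11] | pos [ 0.6237 -0.0491  0.0545] yaw 1.696 F [0.0554 7.1283 7.2519] w 0.0117 t 22.17
```

Force along the slide is 7.1 N, so about 5 N on the stone. I'll add a touch more, hold, then draw back.

```bash
python3 -m pendant '[[[0,0,0,-0.1,0,0,0],[0,0,0,-0.2,0,0,0],[0,0,0,-0.2,0,0,0],[0,0,0,-0.2,0,0,0],[0,0,0,-0.2,0,0,0],[0,0,0,-0.2,0,0,0],[0,0,0,-0.2,0,0,0],[0,0,0,-0.2,0,0,0],[0,0,0,-0.2,0,0,0],[0,0,0,-0.2,0,0,0]]]'; python3 -c "
from h import *
go(*g(-.015,.034),.0535,GY+np.pi/2)"
```

```text
time: 23.05
position: [0.6239, -0.0502, 0.0545]
eef_rot: [[-0.125, 0.992, -0.0], [0.992, 0.125, 0.006], [0.006, 0.001, -1.0]]
force: [-2.4, 7.7, 7.8]
grip_width: 0.0121
rot [ 0.0007 -0.0064  0.0017] shift cm [ 6.64 -0.06  0.14] | pos [ 0.6239 -0.0502  0.0545] yaw 1.696 F [-2.3618  7.7429  7.8455] w 0.0121 t 23.05
```

View pics/s2.png

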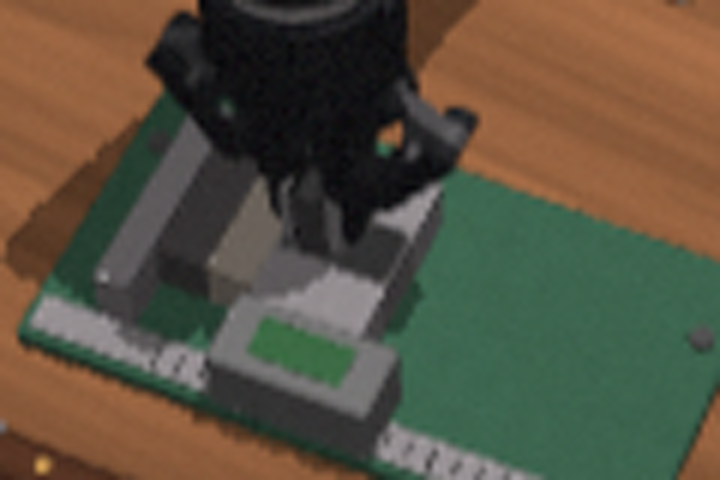

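The scene view shows stone_a pinned between anvil and jaw, upright. The hold was over 0.8 s at about 7.7 N on the tab. Drawing the jaw back now.

```bash
python3 -m pendant '[[[0,0,0,0.8,0,0,0],[0,0,0,1.6,0,0,0],[0,0,0,2.4,0,0,0],[0,0,0,3.2,0,0,0],[0,0,0,4,0,0,0],[0,0,0,4.8,0,0,0],[0,0,0,5.6,0,0,0],[0,0,0,6.4,0,0,0],[0,0,0,7.2,0,0,0],[0,0,0,7.7,0,0,0]]]';python3 -m pendant '[[[0,0,0,0,0,0,0],[0,0,0,0,0,0,3],[0,0,0,0,0,0,4],[0,0,0,0,0,0,4],[0,0,0,0,0,-3,4],[0,0,0,0,0,-6,4],[0,0,0,0,0,-9,4],[0,0,0,0,0,-9,4],[0,0,0,0,0,-9,4],[0,0,0,0,0,-9,4]]]'; python3 -c "
from h import *
go(*g(-.015,-.068),.145,GY)"
```

```text
time: 23.88
position: [0.6149, 0.0205, 0.0545]
eef_rot: [[-0.122, 0.993, 0.002], [0.993, 0.122, -0.002], [-0.002, 0.001, -1.0]]
force: [2.3, -2.8, 5.5]
grip_width: 0.0115
time: 24.72
position: [0.613, 0.0213, 0.1426]
eef_rot: [[-0.122, 0.992, -0.003], [0.992, 0.122, 0.001], [0.001, -0.003, -1.0]]
force: [0.3, -0.1, -0.8]
grip_width: 0.0401
rot [-0.003   0.0015  1.5693] shift cm [-10.79   0.13  -0.25] | pos [0.613  0.0213 0.1426] yaw 1.693 F [ 0.2617 -0.1191 -0.7501] w 0.0401 t 24.72
```

```bash
python3 -m pendant '[[[0,0,0.12,-1,0,0,5],[0,0,0.24,-3,0,0,6],[0,0,0.36,-5,0,0,7],[0,0,0.48,-7,0,0,8.5],[0,0,0.6,-9,0,0,8.5],[0,0,0.72,-10.8,0,0,8.5],[0,0,0.84,-10.8,0,0,8.5],[0,0,0.96,-10.8,0,0,8.5],[0,0,1.08,-10.8,0,0,8.5],[0,0,1.2,-10.8,0,0,8.5]]]'; python3 -m pendant '[[[0,0,0.12,0,0,0,8.5],[0,0,0.24,0,0,0,8.5],[0,0,0.37,0,0,0,8.5],[0,0,0.37,0,0,0,8.5],[0,0,0.37,0,0,0,8.5],[0,0,0.37,0,0,0,8.5],[0,0,0.37,0,0,0,8.5],[0,0,0.37,0,0,0,8.5],[0,0,0.37,0,0,0,8.5],[0,0,0.37,0,0,0,8.5]]]'; python3 -c "
from h import *
go(*g(-.013,-.066),.025,GY); wview('w7')
for q in [(-.04,-.09,.038),(.016,-.09,.038),(.016,-.046,.038),(-.04,-.046,.038)]: print((np.array(wpix((*g(*q[:2]),q[2]))))*1.25)"
```

```text
time: 25.55
position: [0.6256, -0.086, 0.141]
eef_rot: [[0.884, 0.468, -0.005], [0.468, -0.884, 0.001], [-0.004, -0.003, -1.0]]
force: [0.2, 0.3, -0.4]
grip_width: 0.0853
time: 26.38
position: [0.6274, -0.0865, 0.1439]
eef_rot: [[0.992, 0.123, 0.0], [0.123, -0.992, 0.0], [0.0, -0.0, -1.0]]
force: [-0.6, 0.5, -0.2]
grip_width: 0.0851
rot [-0.0002 -0.0002 -0.0006] shift cm [ 0.22 -0.28 11.89] | pos [ 0.6274 -0.0865  0.1439] yaw 0.123 F [-0.5987  0.4677 -0.2308] w 0.0851 t 26.38
[364.1085 277.3086]
[448.0151 277.2553]
[450.227  212.3967]
[362.1787 212.373 ]
```

View pics/w7.png

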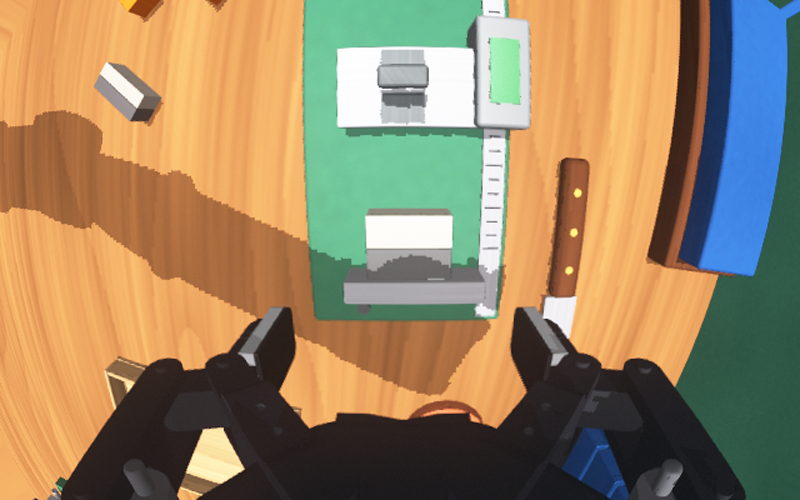

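Stone_a stands flush on the anvil, with its top at columns 366–452 and rows 213–279. That is about 2 mm further in x than I predicted. I'll pick it up.

```bash
python3 -m pendant '[[[0,0,0,0.4,-0.3,2.5,8.5],[0,0,0,0.4,-0.3,5,8.5],[0,0,0,0.4,-0.3,8,8.5],[0,0,0,0.4,-0.3,10.5,8.5],[0,0,0,0.4,-0.3,11.6,8.5],[0,0,0,0.4,-0.3,11.8,8.5],[0,0,0,0.4,-0.3,11.8,8],[0,0,0,0.4,-0.3,11.8,6],[0,0,0,0.4,-0.3,11.8,4],[0,0,0,0.4,-0.3,11.8,4]]]' 40;  python3 -m pendant '[[[0,0,0,0,0,0,4],[0,0,0,0,0,0,4],[0,0,0,0,0,-2,4],[0,0,0,0,0,-4,4],[0,0,0,0,0,-6,4],[0,0,0,0,0,-8,4],[0,0,0,0,0,-8,4],[0,0,0,0,0,-8,4],[0,0,0,0,0,-8,4],[0,0,0,0,0,-8,4]]]'; python3 -c "
from h import *
go(.45,-.373,.10,0)"
```

```text
time: 27.27
position: [0.6328, -0.0834, 0.0283]
eef_rot: [[0.992, 0.123, 0.004], [0.123, -0.992, -0.0], [0.004, 0.001, -1.0]]
force: [-0.4, 0.2, 4.2]
grip_width: 0.0552
time: 28.1
position: [0.6298, -0.0824, 0.104]
eef_rot: [[0.992, 0.123, -0.003], [0.123, -0.992, 0.001], [-0.003, -0.001, -1.0]]
force: [-0.2, -0.7, -1.6]
grip_width: 0.0547
rot [-0.0009  0.0033  0.1231] shift cm [-21.41  26.63   0.44] | pos [ 0.6298 -0.0824  0.104 ] yaw 0.123 F [-0.2278 -0.7071 -1.6003] w 0.0547 t 28.1
```

```bash
python3 -m pendant '[[[0,0,0.1,-2.5,3,0,4],[0,0,0.18,-5,6,0,4],[0,0,0.18,-7.5,9.2,0,4],[0,0,0.18,-10,12.4,0,4],[0,0,0.18,-12.5,15.6,0,4],[0,0,0.18,-15,18.8,0,4],[0,0,0.18,-17.5,22,0,4],[0,0,0.18,-19.5,24.4,0,4],[0,0,0.18,-21.2,26.4,0,4],[0,0,0.18,-21.2,26.4,0,4]]]'; python3 -c "
from h import *
go(.445,-.371,.0185,-.06)
crop('scene',150,60,310,180,5,'s3')"
```

```text
time: 28.93
position: [0.4457, -0.3783, 0.1053]
eef_rot: [[0.998, -0.069, -0.005], [-0.069, -0.998, -0.005], [-0.005, 0.005, -1.0]]
force: [-1.7, -1.6, -0.8]
grip_width: 0.0553
rot [ 0.0053  0.0051 -0.009 ] shift cm [-0.08 -0.77  8.67] | pos [ 0.4457 -0.3783  0.1053] yaw -0.069 F [-1.6771 -1.5548 -0.8144] w 0.0553 t 28.93
```

View pics/s3.png

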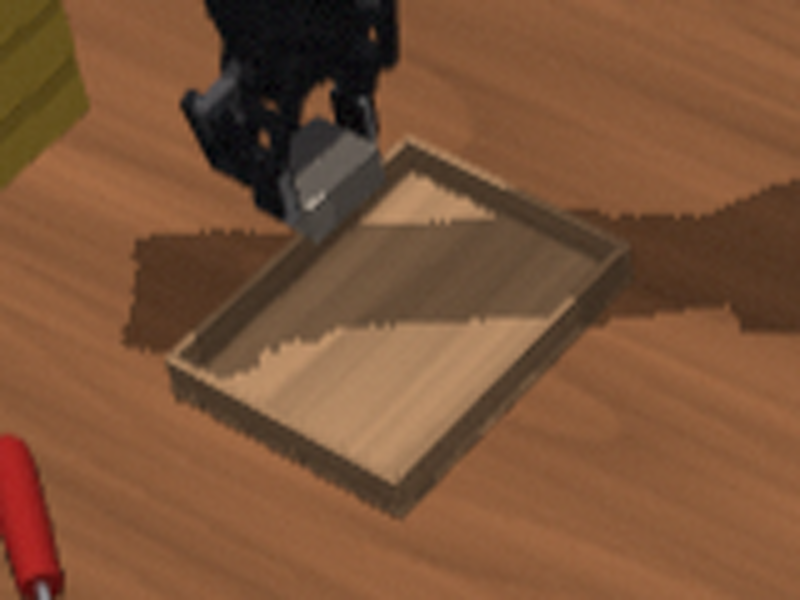

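The tray is empty. Its rim corners are at (408,140), (630,248), (402,490) and (170,358).

```bash
python3 -c "
from h import *
w=np.array([at('scene',150+u/5,60+v/5,.03) for u,v in [(408,140),(630,248),(402,490),(170,358)]]);print(w[:,:2],w.mean(0),[np.linalg.norm(w[i]-w[i-1]) for i in range(4)])
c=w.mean(0);a=-.06
go(c[0]+.036*np.sin(a),c[1]-.036,.0185,a)"
```

```text
[[ 0.3406 -0.4076]
 [ 0.348  -0.2502]
 [ 0.5547 -0.2574]
 [ 0.5433 -0.419 ]] [ 0.4466 -0.3335  0.03  ] [np.float64(0.2030440067085901), np.float64(0.15750335390261783), np.float64(0.20677088695951146), np.float64(0.16196515685900506)]
rot [ 0.0017  0.0034 -0.0056] shift cm [-0.41 -0.52  8.65] | pos [ 0.4486 -0.3749  0.105 ] yaw -0.066 F [ 0.1349 -0.0961 -0.5975] w 0.0553 t 28.98
```

```bash
python3 -m pendant '[[[0,0,0,-0.4,-0.4,1.5,4],[0,0,0,-0.4,-0.4,3.5,4],[0,0,0,-0.4,-0.4,5.5,4],[0,0,0,-0.4,-0.4,7.2,4],[0,0,0,-0.4,-0.4,8,4],[0,0,0,-0.4,-0.4,8.3,4],[0,0,0,-0.4,-0.4,8.5,4],[0,0,0,-0.4,-0.4,8.5,4],[0,0,0,-0.4,-0.4,8.5,4],[0,0,0,-0.4,-0.4,8.5,4]]]'; python3 -c "
from h import *
go(.44,-.37,.0185,-.06)"
```

```text
time: 29.82
position: [0.4502, -0.3658, 0.0213]
eef_rot: [[0.998, -0.056, 0.001], [-0.056, -0.998, 0.001], [0.001, -0.001, -1.0]]
force: [-0.7, 3.0, 3.9]
grip_width: 0.055
rot [-0.0011 -0.0008  0.0044] shift cm [-0.99  0.47  0.28] | pos [ 0.4502 -0.3658  0.0213] yaw -0.056 F [-0.7352  3.0276  3.9426] w 0.055 t 29.82
```

```bash
python3 -m pendant '[[[0,0,0,0,0,0,5],[0,0,0,0,0,0,7],[0,0,0,0,0,0,7.5],[0,0,0,0,0,0,7.5],[0,0,0,0,0,-2,7.5],[0,0,0,0,0,-4,7.5],[0,0,0,0,0,-7,7.5],[0,0,0,0,0,-11,7.5],[0,0,0,0,0,-13,7.5],[0,0,0,0,0,-13,7.5]]]'; python3 -c "
from h import *
im=optics.camera('scene'); cv2.imwrite('pics/s4.png',cv2.resize(cv2.cvtColor(im,cv2.COLOR_RGB2BGR)[50:260,150:420],None,fx=2.9,fy=2.8,interpolation=cv2.INTER_CUBIC))
go(.3936,.0105,.15,-.508)"
```

```text
time: 30.65
position: [0.4517, -0.3704, 0.1565]
eef_rot: [[0.998, -0.058, 0.009], [-0.057, -0.998, -0.008], [0.009, 0.007, -1.0]]
force: [0.5, -0.8, 0.4]
grip_width: 0.0751
rot [ 0.0028 -0.0063  0.4506] shift cm [ -7.87 -37.54   0.18] | pos [ 0.4506 -0.3688  0.1537] yaw -0.057 F [ 0.0483  0.1827 -0.885 ] w 0.075 t 30.7
```

View pics/s4.png

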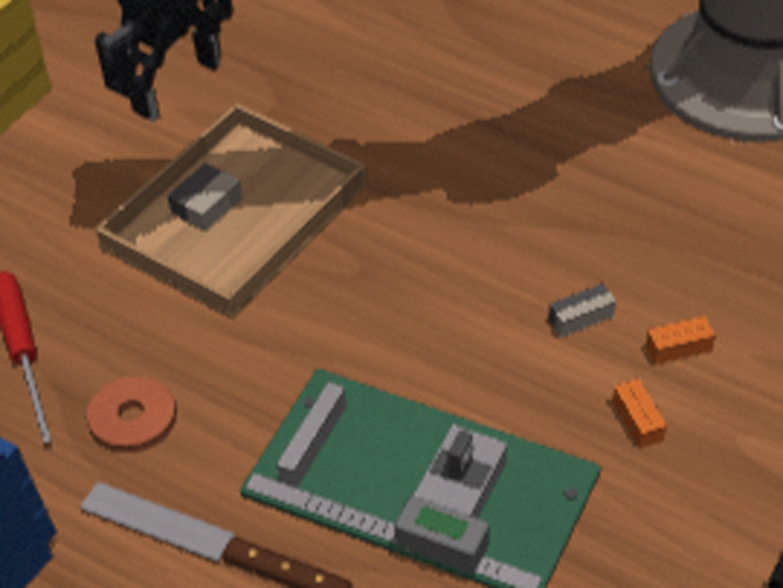

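Stone_a lies flat in the tray and the jaw is back. Stone_c at (583,305) hasn't moved. On to stone_c.

```bash
python3 -m pendant '[[[0,0,0.1,-0.8,-3.8,0,8],[0,0,0.2,-1.6,-7.6,0,8],[0,0,0.3,-2.4,-11.4,0,8],[0,0,0.4,-3.2,-15.2,0,8],[0,0,0.45,-4,-19,0,8],[0,0,0.45,-4.8,-22.8,0,8],[0,0,0.45,-5.6,-26.6,0,8],[0,0,0.45,-6.4,-30.4,0,8],[0,0,0.45,-7.2,-34,0,8],[0,0,0.45,-7.8,-37,0,8]]]'; python3 -m pendant '[[[0,0,0,0,0,1,8],[0,0,0,0,0,2,8],[0,0,0,0,0,3,8],[0,0,0,0,0,3,8],[0,0,0,0,0,3,8],[0,0,0,0,0,3,8],[0,0,0,0,0,3,8],[0,0,0,0,0,3,8],[0,0,0,0,0,3,8],[0,0,0,0,0,3,8]]]'; python3 -c "
from h import *
go(.3936,.0105,.013,-.508); wview('w8')"
```

```text
time: 31.53
position: [0.3903, 0.01, 0.1495]
eef_rot: [[0.875, -0.483, -0.003], [-0.483, -0.876, 0.0], [-0.003, 0.001, -1.0]]
force: [0.6, -0.5, 0.3]
grip_width: 0.08
time: 32.37
position: [0.3927, 0.007, 0.1211]
eef_rot: [[0.874, -0.486, 0.001], [-0.486, -0.874, 0.0], [0.0, -0.001, -1.0]]
force: [-0.0, -0.6, -0.5]
grip_width: 0.0801
rot [-0.0006 -0.0005  0.0009] shift cm [-0.1  -0.34 10.81] | pos [0.3927 0.007  0.1211] yaw -0.507 F [-0.0174 -0.6193 -0.512 ] w 0.0801 t 32.37
```

View pics/w8.png

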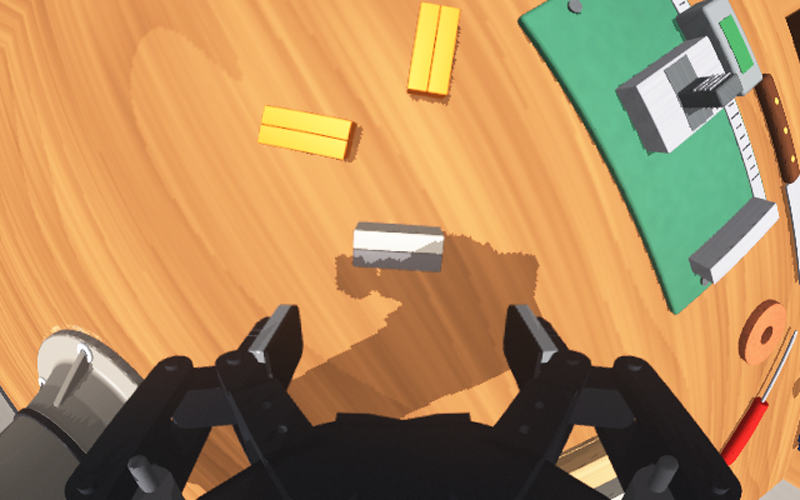

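Stone_c's top corners are at (353,230), (443,237), (441,271) and (352,264). The orange blocks are well clear of the fingers.

```bash
python3 -c "
from h import *
w=np.array([wat(u/1.25,v/1.25,.026) for u,v in [(353,230),(443,237),(441,271),(352,264)]])
print(w.mean(0),[np.linalg.norm(w[i]-w[i-1]) for i in range(4)])
d=w[1]-w[0]+w[2]-w[3]; y=np.arctan2(d[1],d[0]);print(y); c=w.mean(0); go(c[0],c[1],.013,y)
"
```

```text
[0.3911 0.0093 0.026 ] [np.float64(0.022120026615864978), np.float64(0.055586244264779025), np.float64(0.022273654150963572), np.float64(0.05644163928581078)]
-0.5881846531210905
rot [-0.0005 -0.0004  0.0811] shift cm [-0.25 -0.11 10.8 ] | pos [0.3927 0.0071 0.121 ] yaw -0.507 F [-0.0127  0.6317 -0.8063] w 0.0801 t 32.42
```

```bash
python3 -m pendant '[[[0,0,0.08,-0.2,-0.1,2,8],[0,0,0.08,-0.2,-0.1,4,8],[0,0,0.08,-0.2,-0.1,6,8],[0,0,0.08,-0.2,-0.1,8,8],[0,0,0.08,-0.2,-0.1,10,8],[0,0,0.08,-0.2,-0.1,10.8,8],[0,0,0.08,-0.2,-0.1,10.8,8],[0,0,0.08,-0.2,-0.1,10.8,4],[0,0,0.08,-0.2,-0.1,10.8,4],[0,0,0.08,-0.2,-0.1,10.8,4]]]' 40; python3 -m pendant '[[[0,0,0,0,0,0,4],[0,0,0,0,0,0,4],[0,0,0,0,0,0,4],[0,0,0,0,0,-2,4],[0,0,0,0,0,-4,4],[0,0,0,0,0,-6,4],[0,0,0,0,0,-8,4],[0,0,0,0,0,-9,4],[0,0,0,0,0,-9,4],[0,0,0,0,0,-9,4]]]'; python3 -c "
from h import *
go(.3868,.3112,.10,.0726)"
```

```text
time: 33.25
position: [0.3927, 0.0091, 0.014]
eef_rot: [[0.833, -0.554, 0.003], [-0.554, -0.833, 0.001], [0.002, -0.002, -1.0]]
force: [0.2, 0.6, -0.4]
grip_width: 0.0553
time: 34.08
position: [0.3914, 0.0093, 0.1031]
eef_rot: [[0.833, -0.553, 0.001], [-0.553, -0.833, 0.001], [0.001, -0.002, -1.0]]
force: [-0.4, -0.8, -0.7]
grip_width: 0.0553
rot [-0.0015 -0.0011 -0.659 ] shift cm [-17.09 -24.89   0.35] | pos [0.3914 0.0093 0.1031] yaw -0.586 F [-0.4326 -0.7581 -0.7078] w 0.0553 t 34.08
```

```bash
python3 -m pendant '[[[0,0,-0.1,-2,-3,0,4],[0,0,-0.2,-4,-6,0,4],[0,0,-0.3,-6,-9,0,4],[0,0,-0.4,-8,-12,0,4],[0,0,-0.5,-10,-15,0,4],[0,0,-0.6,-12,-18,0,4],[0,0,-0.66,-14,-21,0,4],[0,0,-0.66,-16,-23.5,0,4],[0,0,-0.66,-17.1,-24.9,0.3,4],[0,0,-0.66,-17.1,-24.9,0.3,4]]]'; python3 -m pendant '[[[0,0,0,0,0,0,4],[0,0,0,0,0,0,4],[0,0,0,0,0,0,4],[0,0,0,0,0,0,4],[0,0,0,0,0,0,4],[0,0,0,0,0,0,4],[0,0,0,0,0,0,4],[0,0,0,0,0,0,4],[0,0,0,0,0,0,4],[0,0,0,0,0,0,4]]]'; python3 -c "
from h import *
go(.3868,.3112,.052,.0726)"
```

```text
time: 34.92
position: [0.3842, 0.3154, 0.0978]
eef_rot: [[0.997, 0.08, -0.003], [0.08, -0.997, 0.0], [-0.002, -0.0, -1.0]]
force: [-1.0, -0.1, -0.3]
grip_width: 0.0548
time: 35.75
position: [0.3867, 0.311, 0.0998]
eef_rot: [[0.997, 0.073, 0.0], [0.073, -0.997, 0.0], [0.0, -0.0, -1.0]]
force: [-0.3, -1.3, -0.7]
grip_width: 0.0552
rot [-0.0001 -0.0001  0.0006] shift cm [ 0.01 -0.02  4.78] | pos [0.3867 0.311  0.0998] yaw 0.073 F [-0.2895 -1.3144 -0.6763] w 0.0552 t 35.75
```

```bash
python3 -m pendant '[[[0,0,0,0,0,2,4],[0,0,0,0,0,4,4],[0,0,0,0,0,4.6,4],[0,0,0,0,0,4.8,4],[0,0,0,0,0,5,4],[0,0,0,0,0,5.2,4],[0,0,0,0,0,5.4,4],[0,0,0,0,0,5.4,4],[0,0,0,0,0,5.4,4],[0,0,0,0,0,5.4,4]]]'
```

```text
time: 36.58
position: [0.3869, 0.3113, 0.0476]
eef_rot: [[0.997, 0.073, 0.0], [0.073, -0.997, 0.001], [0.0, -0.001, -1.0]]
force: [-3.7, -2.4, 7.9]
grip_width: 0.0548
```

```bash
python3 -m pendant '[[[0,0,0,0,0,0,4],[0,0,0,0,0,0,4],[0,0,0,0.8,0,0,4],[0,0,0,1.6,0,0,4],[0,0,0,2.4,0,0,4],[0,0,0,3.2,0,0,4],[0,0,0,4,0,0,4],[0,0,0,4.8,0,0,4],[0,0,0,5.6,0,0,4],[0,0,0,6.4,0,0,4]]]'; python3 -m pendant '[[[0,0,0,0.9,0,0,4],[0,0,0,1.8,0,0,4],[0,0,0,2.7,0,0,4],[0,0,0,3.6,0,0,4],[0,0,0,4.5,0,0,4],[0,0,0,5.4,0,0,4],[0,0,0,6.3,0,0,4],[0,0,0,7,0,0,4],[0,0,0,7,0,0,4],[0,0,0,7,0,0,4]]]';  python3 -c "
from h import *
go(*g(-.012,-.058),.145,GY)"
```

```text
time: 37.42
position: [0.4507, 0.3173, 0.0479]
eef_rot: [[0.997, 0.074, -0.0], [0.074, -0.997, 0.003], [0.0, -0.003, -1.0]]
force: [-4.1, 0.1, 8.2]
grip_width: 0.0552
time: 38.25
position: [0.5227, 0.3221, 0.0486]
eef_rot: [[0.997, 0.073, 0.005], [0.073, -0.997, 0.003], [0.005, -0.003, -1.0]]
force: [-0.8, -0.4, 7.4]
grip_width: 0.0554
rot [-0.0028 -0.0049 -0.0508] shift cm [ 7.77 40.39 -9.72] | pos [0.5227 0.3221 0.0486] yaw 0.073 F [-0.795  -0.3669  7.4032] w 0.0554 t 38.25
```

```bash
python3 -m pendant '[[[0,0,0,0,0,-3,4],[0,0,0,0,0,-7,4],[0,0,0,1,4,-10,4],[0,0,-0.05,2,8,-10,4],[0,0,-0.05,3,12,-10,4],[0,0,-0.05,4,16,-10,4],[0,0,-0.05,5,20,-10,4],[0,0,-0.05,6,24,-10,4],[0,0,-0.05,7,28,-10,4],[0,0,-0.05,7,32,-10,4]]]'; python3 -m pendant '[[[0,0,0,0.2,3,0,4],[0,0,0,0.4,5.5,0,4],[0,0,0,0.6,7,0,4],[0,0,0,0.6,8,0,4],[0,0,0,0.6,8,0,4],[0,0,0,0.6,8,0,4],[0,0,0,0.6,8,0,4],[0,0,0,0.6,8,0,4],[0,0,0,0.6,8,0,4],[0,0,0,0.6,8,0,4]]]';  python3 -c "
from h import *
go(*g(-.012,-.056),.0265,GY)"
```

```text
time: 39.08
position: [0.6156, 0.0085, 0.1468]
eef_rot: [[0.992, 0.124, 0.004], [0.124, -0.992, -0.0], [0.004, 0.001, -1.0]]
force: [0.4, -0.2, -0.5]
grip_width: 0.0548
time: 39.92
position: [0.629, -0.0671, 0.1458]
eef_rot: [[0.992, 0.125, -0.0], [0.125, -0.992, 0.001], [0.0, -0.001, -1.0]]
force: [-0.4, -0.5, -1.0]
grip_width: 0.0548
rot [-0.0006 -0.      0.0012] shift cm [-0.08  0.63 11.93] | pos [ 0.629  -0.0671  0.1458] yaw 0.125 F [-0.3561 -0.5085 -0.9881] w 0.0548 t 39.92
```

```bash
python3 -m pendant '[[[0,0,0,0,0.6,2,4],[0,0,0,0,0.6,5,4],[0,0,0,0,0.6,8,4],[0,0,0,0,0.6,10,4],[0,0,0,0,0.6,11,4],[0,0,0,0,0.6,11.5,4],[0,0,0,0,0.6,11.9,4],[0,0,0,0,0.6,12.1,4],[0,0,0,0,0.6,12.1,4],[0,0,0,0,0.6,12.1,4]]]'
```

```text
time: 40.75
position: [0.631, -0.0748, 0.0263]
eef_rot: [[0.992, 0.123, 0.003], [0.123, -0.992, -0.0], [0.003, 0.001, -1.0]]
force: [0.4, -0.7, -0.8]
grip_width: 0.0549
```

```bash
python3 -m pendant '[[[0,0,0,0,0,0.07,4],[0,0,0,0,0,0.07,4],[0,0,0,0,0,0.07,6],[0,0,0,0,0,0.07,7.5],[0,0,0,0,0,0.07,7.5],[0,0,0,0,0,0.07,7.5],[0,0,0,0,0,-2,7.5],[0,0,0,0,0,-5,7.5],[0,0,0,0,0,-9,7.5],[0,0,0,0,0,-11,7.5]]]'; python3 -m pendant '[[[0,0,-0.12,-0.2,-1,-0.5,5],[0,0,-0.24,-0.2,-3,-0.5,4],[0,0,-0.36,-0.2,-5,-0.5,4],[0,0,-0.48,-0.2,-7,-0.5,4],[0,0,-0.6,-0.2,-9,-0.5,4],[0,0,-0.72,-0.2,-9,-0.5,4],[0,0,-0.84,-0.2,-9,-0.5,4],[0,0,-0.96,-0.2,-9,-0.5,4],[0,0,-1.08,-0.2,-9,-0.5,4],[0,0,-1.2,-0.2,-9,-0.5,4]]]'; python3 -m pendant '[[[0,0,-0.12,0,0,0,4],[0,0,-0.24,0,0,0,4],[0,0,-0.37,0,0,0,4],[0,0,-0.37,0,0,0,4],[0,0,-0.37,0,0,0,4],[0,0,-0.37,0,0,0,4],[0,0,-0.37,0,0,0,4],[0,0,-0.37,0,0,0,4],[0,0,-0.37,0,0,0,4],[0,0,-0.37,0,0,0,4]]]'; python3 -c "
from h import *
im=optics.camera('scene'); cv2.imwrite('pics/s5.png',im)
go(.6155,.0155,.0545,GY+np.pi/2)"
```

```text
time: 41.58
position: [0.6317, -0.0752, 0.1391]
eef_rot: [[0.992, 0.123, 0.006], [0.123, -0.992, -0.001], [0.006, 0.002, -1.0]]
force: [0.9, -0.6, 0.3]
grip_width: 0.0748
time: 42.42
position: [0.6165, 0.0144, 0.1396]
eef_rot: [[0.239, 0.971, -0.0], [0.971, -0.239, -0.0], [-0.0, -0.0, -1.0]]
force: [0.4, 0.1, 0.9]
grip_width: 0.04
time: 43.25
position: [0.6167, 0.0146, 0.1398]
eef_rot: [[-0.122, 0.993, 0.0], [0.993, 0.122, -0.0], [-0.0, 0.0, -1.0]]
force: [-0.0, -0.5, -0.3]
grip_width: 0.0402
rot [ 0.     0.    -0.002] shift cm [ 0.1  -0.11  8.53] | pos [0.6167 0.0146 0.1398] yaw 1.693 F [0.8878 0.824  0.3463] w 0.0398 t 43.3
```

```bash
python3 -m pendant '[[[0,0,0,0.1,-0.1,2,4],[0,0,0,0.1,-0.1,4,4],[0,0,0,0.1,-0.1,6,4],[0,0,0,0.1,-0.1,7.5,4],[0,0,0,0.1,-0.1,8.4,4],[0,0,0,0.1,-0.1,8.55,2],[0,0,0,0.1,-0.1,8.55,0],[0,0,0,0.1,-0.1,8.55,0],[0,0,0,0.1,-0.1,8.55,0],[0,0,0,0.1,-0.1,8.55,0]]]' 30; python3 -m pendant '[[[0,0,0,-0.7,0,0,0],[0,0,0,-1.4,0,0,0],[0,0,0,-2.1,0,0,0],[0,0,0,-2.8,0,0,0],[0,0,0,-3.5,0,0,0],[0,0,0,-4.2,0,0,0],[0,0,0,-4.9,0,0,0],[0,0,0,-5.5,0,0,0],[0,0,0,-6.1,0,0,0],[0,0,0,-6.5,0,0,0]]]'; python3 -m pendant '[[[0,0,0,-0.2,0,0,0],[0,0,0,-0.4,0,0,0],[0,0,0,-0.6,0,0,0],[0,0,0,-0.8,0,0,0],[0,0,0,-1,0,0,0],[0,0,0,-1.2,0,0,0],[0,0,0,-1.4,0,0,0],[0,0,0,-1.5,0,0,0],[0,0,0,-1.5,0,0,0],[0,0,0,-1.5,0,0,0]]]'
```

```text
time: 44.13
position: [0.6159, 0.0154, 0.0548]
eef_rot: [[-0.122, 0.993, 0.001], [0.993, 0.122, 0.0], [-0.0, 0.001, -1.0]]
force: [0.4, -0.7, -3.9]
grip_width: 0.0118
time: 44.97
position: [0.6242, -0.0501, 0.0547]
eef_rot: [[-0.121, 0.993, 0.001], [0.993, 0.121, -0.0], [-0.0, 0.001, -1.0]]
force: [1.7, 2.6, -0.1]
grip_width: 0.0116
time: 45.8
position: [0.6258, -0.0637, 0.0547]
eef_rot: [[-0.122, 0.993, 0.001], [0.993, 0.122, 0.0], [0.0, 0.001, -1.0]]
force: [3.4, 4.0, 2.5]
grip_width: 0.0117
```

```bash
python3 -m pendant '[[[0,0,0,-0.1,0,0,0],[0,0,0,-0.2,0,0,0],[0,0,0,-0.3,0,0,0],[0,0,0,-0.4,0,0,0],[0,0,0,-0.5,0,0,0],[0,0,0,-0.6,0,0,0],[0,0,0,-0.7,0,0,0],[0,0,0,-0.7,0,0,0],[0,0,0,-0.7,0,0,0],[0,0,0,-0.7,0,0,0]]]'
```

```text
time: 46.63
position: [0.6264, -0.0681, 0.0547]
eef_rot: [[-0.124, 0.992, 0.0], [0.992, 0.124, 0.003], [0.003, 0.001, -1.0]]
force: [1.5, 6.9, 4.8]
grip_width: 0.0116
```

```bash
python3 -m pendant '[[[0,0,0,-0.1,0,0,0],[0,0,0,-0.2,0,0,0],[0,0,0,-0.25,0,0,0],[0,0,0,-0.25,0,0,0],[0,0,0,-0.25,0,0,0],[0,0,0,-0.25,0,0,0],[0,0,0,-0.25,0,0,0],[0,0,0,-0.25,0,0,0],[0,0,0,-0.25,0,0,0],[0,0,0,-0.25,0,0,0]]]'
```

```text
time: 47.47
position: [0.6266, -0.0696, 0.0547]
eef_rot: [[-0.124, 0.992, -0.0], [0.992, 0.124, 0.005], [0.005, 0.0, -1.0]]
force: [0.5, 7.7, 4.9]
grip_width: 0.0117
```

The tab force is 7.7 N, and the tab stopped at the travel expected for a 24 mm stone. Drawing back.

```bash
python3 -m pendant '[[[0,0,0,0,0,0,0],[0,0,0,0,0,0,0],[0,0,0,0.8,0,0,0],[0,0,0,1.6,0,0,0],[0,0,0,2.4,0,0,0],[0,0,0,3.2,0,0,0],[0,0,0,4,0,0,0],[0,0,0,4.8,0,0,0],[0,0,0,5.6,0,0,0],[0,0,0,6.4,0,0,0]]]';python3 -m pendant '[[[0,0,0,0.8,0,0,0],[0,0,0,1.6,0,0,0],[0,0,0,2.4,0,0,0],[0,0,0,3.1,0,0,0],[0,0,0,3.1,0,0,0],[0,0,0,3.1,0,0,0],[0,0,0,3.1,0,0,0],[0,0,0,3.1,0,0,0],[0,0,0,3.1,0,0,0],[0,0,0,3.1,0,0,0]]]'; python3 -m pendant '[[[0,0,0,0,0,0,2],[0,0,0,0,0,0,3],[0,0,0,0,0,0,4],[0,0,0,0,0,0,4],[0,0,0,0,0,-3,4],[0,0,0,0,0,-6,4],[0,0,0,0,0,-9,4],[0,0,0,0,0,-9,4],[0,0,0,0,0,-9,4],[0,0,0,0,0,-9,4]]]'; python3 -c "
from h import *
go(*g(-.011,-.072),.145,GY)"
```

```text
time: 48.3
position: [0.6191, -0.0104, 0.0547]
eef_rot: [[-0.121, 0.993, 0.001], [0.993, 0.121, -0.001], [-0.002, 0.001, -1.0]]
force: [4.0, -1.5, 3.7]
grip_width: 0.0117
time: 49.13
position: [0.6152, 0.0199, 0.0546]
eef_rot: [[-0.121, 0.993, 0.001], [0.993, 0.121, -0.001], [-0.002, 0.001, -1.0]]
force: [3.9, -2.9, 4.9]
grip_width: 0.0118
time: 49.97
position: [0.6136, 0.0215, 0.1433]
eef_rot: [[-0.123, 0.992, -0.003], [0.992, 0.123, 0.001], [0.001, -0.003, -1.0]]
force: [0.5, -0.6, -0.9]
grip_width: 0.0403
rot [-0.0029  0.0014  1.5697] shift cm [-11.21   0.47  -0.18] | pos [0.6136 0.0215 0.1433] yaw 1.694 F [ 0.4823 -0.5864 -0.8766] w 0.0403 t 49.97
```

```bash
python3 -m pendant '[[[0,0,0.12,-1,0,0,5],[0,0,0.24,-3,0,0,6],[0,0,0.36,-5,0,0,7],[0,0,0.48,-7,0,0,8.5],[0,0,0.6,-9,0.2,0,8.5],[0,0,0.72,-11.3,0.4,0,8.5],[0,0,0.84,-11.3,0.4,0,8.5],[0,0,0.96,-11.3,0.4,0,8.5],[0,0,1.08,-11.3,0.4,0,8.5],[0,0,1.2,-11.3,0.4,0,8.5]]]'; python3 -m pendant '[[[0,0,0.12,0,0,0,8.5],[0,0,0.24,0,0,0,8.5],[0,0,0.37,0,0,0,8.5],[0,0,0.37,0,0,0,8.5],[0,0,0.37,0,0,0,8.5],[0,0,0.37,0,0,0,8.5],[0,0,0.37,0,0,0,8.5],[0,0,0.37,0,0,0,8.5],[0,0,0.37,0,0,0,8.5],[0,0,0.37,0,0,0,8.5]]]'; python3 -c "
from h import *
go(*g(-.011,-.074),.0255,GY); wview('w9',200,120,460,280,3)
for q in [(-.039,-.09,.038),(.017,-.09,.038),(.017,-.066,.038),(-.039,-.066,.038)]: print((np.array(wpix((*g(*q[:2]),q[2])))-[200,120])*3)"
```

```text
time: 50.8
position: [0.6308, -0.0903, 0.1416]
eef_rot: [[0.884, 0.468, -0.005], [0.468, -0.884, 0.001], [-0.004, -0.004, -1.0]]
force: [0.5, 0.2, 0.1]
grip_width: 0.085
time: 51.63
position: [0.6327, -0.0909, 0.1444]
eef_rot: [[0.992, 0.123, 0.0], [0.123, -0.992, 0.0], [0.0, -0.0, -1.0]]
force: [0.6, -0.9, 0.3]
grip_width: 0.0846
rot [-0.0001 -0.0002 -0.0006] shift cm [-0.05  0.02 11.89] | pos [ 0.6327 -0.0909  0.1444] yaw 0.123 F [ 0.5585 -0.9128  0.3032] w 0.0846 t 51.63
[260.5496 287.9597]
[462.8526 287.9715]
[465.4914 203.9578]
[257.5926 204.023 ]
```

View pics/w9.png

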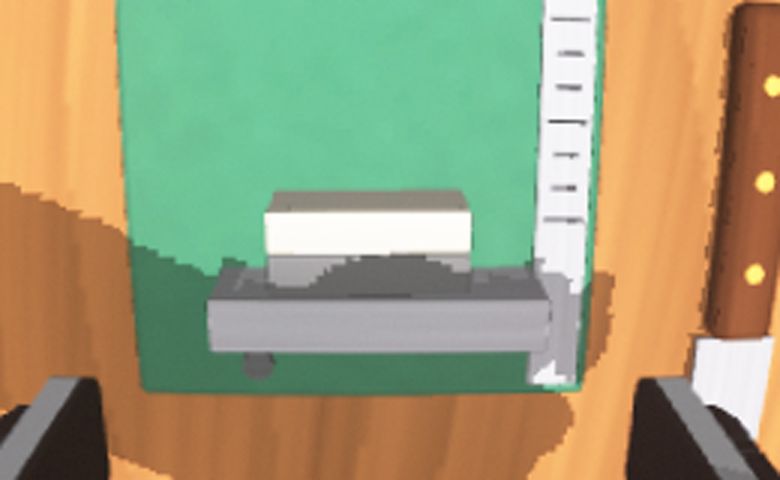

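Stone_c is flush on the anvil, about 2 mm from my prediction (columns 264–471). I'll pick it up with the pads kept clear of the anvil.

```bash
python3 -m pendant '[[[0,0,0,0.1,0.1,2.5,8.5],[0,0,0,0.1,0.1,5,8.5],[0,0,0,0.1,0.1,8,8.5],[0,0,0,0.1,0.1,10.5,8.5],[0,0,0,0.1,0.1,11.5,8.5],[0,0,0,0.1,0.1,11.8,8.5],[0,0,0,0.1,0.1,11.8,8],[0,0,0,0.1,0.1,11.8,6],[0,0,0,0.1,0.1,11.8,4],[0,0,0,0.1,0.1,11.8,4]]]' 40;  python3 -m pendant '[[[0,0,0,0,0,0,4],[0,0,0,0,0,0,4],[0,0,0,0,0,-2,4],[0,0,0,0,0,-4,4],[0,0,0,0,0,-6,4],[0,0,0,0,0,-8,4],[0,0,0,0,0,-8,4],[0,0,0,0,0,-8,4],[0,0,0,0,0,-8,4],[0,0,0,0,0,-8,4]]]'; python3 -c "
from h import *
go(.447,-.297,.10,-.06)"
```

```text
time: 52.52
position: [0.6357, -0.092, 0.0288]
eef_rot: [[0.992, 0.123, 0.005], [0.123, -0.992, -0.001], [0.004, 0.001, -1.0]]
force: [0.2, -0.2, 7.2]
grip_width: 0.0551
time: 53.35
position: [0.6326, -0.0913, 0.1047]
eef_rot: [[0.992, 0.123, -0.003], [0.123, -0.992, 0.001], [-0.003, -0.001, -1.0]]
force: [0.3, -0.4, -1.8]
grip_width: 0.0547
rot [-0.0008  0.0031  0.183 ] shift cm [-20.94  18.14   0.51] | pos [ 0.6326 -0.0913  0.1047] yaw 0.123 F [ 0.318  -0.3921 -1.837 ] w 0.0547 t 53.35
```

```bash
python3 -m pendant '[[[0,0,0.1,-2.5,2,0,4],[0,0,0.18,-5,4,0,4],[0,0,0.18,-7.5,6.4,0,4],[0,0,0.18,-10,8.6,0,4],[0,0,0.18,-12.5,10.8,0,4],[0,0,0.18,-15,13,0,4],[0,0,0.18,-17.5,15.2,0,4],[0,0,0.18,-19.5,17,0,4],[0,0,0.18,-20.9,18.1,0,4],[0,0,0.18,-20.9,18.1,0,4]]]'; python3 -m pendant '[[[0,0,0,0,0,1,4],[0,0,0,0,0,2,4],[0,0,0,0,0,3.5,4],[0,0,0,0,0,5,4],[0,0,0,0,0,6.5,4],[0,0,0,0,0,7,4],[0,0,0,0,0,7,4],[0,0,0,0,0,7,4],[0,0,0,0,0,7,4],[0,0,0,0,0,7,4]]]'; python3 -c "
from h import *
go(.447,-.297,.022,-.06)"
```

```text
time: 54.18
position: [0.4432, -0.3014, 0.1055]
eef_rot: [[0.998, -0.066, -0.004], [-0.066, -0.998, -0.002], [-0.004, 0.002, -1.0]]
force: [-0.2, -0.5, -0.2]
grip_width: 0.055
time: 55.02
position: [0.4494, -0.2973, 0.0371]
eef_rot: [[0.998, -0.056, 0.002], [-0.056, -0.998, -0.001], [0.002, 0.001, -1.0]]
force: [0.5, -0.4, 0.7]
grip_width: 0.0552
rot [ 0.0008 -0.0017  0.0035] shift cm [-0.24 -0.01  1.51] | pos [ 0.4494 -0.2973  0.0371] yaw -0.057 F [ 0.4962 -0.367   0.7229] w 0.0552 t 55.02
```

```bash
python3 -m pendant '[[[0,0,0,0,0,0.5,4],[0,0,0,0,0,1,4],[0,0,0,0,0,1.3,4],[0,0,0,0,0,1.5,4],[0,0,0,0,0,1.55,4],[0,0,0,0,0,1.55,4],[0,0,0,0,0,1.55,5],[0,0,0,0,0,1.55,7],[0,0,0,0,0,1.55,7.5],[0,0,0,0,0,1.55,7.5]]]'; python3 -m pendant '[[[0,0,0,0,0,0,7.5],[0,0,0,0,0,-2,7.5],[0,0,0,0,0,-4,7.5],[0,0,0,0,0,-7,7.5],[0,0,0,0,0,-11,7.5],[0,0,0,0,0,-15,7.5],[0,0,0,0,0,-18,7.5],[0,0,0,0,0,-18,7.5],[0,0,0,0,0,-18,7.5],[0,0,0,0,0,-18,7.5]]]'; python3 -c "
from h import *
im=cv2.cvtColor(optics.camera('scene'),cv2.COLOR_RGB2BGR); cv2.imwrite('pics/end.png',cv2.resize(im[50:260,150:420],None,fx=2.9,fy=2.8,interpolation=cv2.INTER_CUBIC)); print(ctrl.sense()['position'],ctrl.sense()['force'])"
```

```text
time: 55.85
position: [0.4486, -0.297, 0.0206]
eef_rot: [[0.998, -0.057, 0.0], [-0.057, -0.998, -0.0], [0.0, 0.0, -1.0]]
force: [0.2, 0.5, -0.3]
grip_width: 0.0751
time: 56.68
position: [0.4481, -0.2964, 0.1999]
eef_rot: [[0.998, -0.057, -0.001], [-0.057, -0.998, 0.001], [-0.001, -0.001, -1.0]]
force: [0.4, -0.3, -0.3]
grip_width: 0.0751
[ 0.4477 -0.2961  0.1991] [ 0.4797 -0.1558 -0.709 ]
```

I've hit the picture limit, so I'll check numerically against the earlier pictures.

Run:
```python
from h import *
a=cv2.imread('pics/s4.png');b=cv2.imread('pics/end.png')
d=(cv2.absdiff(a,b).max(2)>45).astype(np.uint8)
d=cv2.morphologyEx(d,cv2.MORPH_OPEN,np.ones((5,5)))
n,_,st,ce=cv2.connectedComponentsWithStats(d)
for i in range(1,n):
    if st[i,4]>60: print("diff",st[i].tolist(),ce[i])
# grey (unsaturated) blobs inside the tray
hsv=cv2.cvtColor(b,cv2.COLOR_BGR2HSV); m=(hsv[...,1]<60).astype(np.uint8)
poly=np.zeros_like(m);cv2.fillPoly(poly,[np.array([(238,118),(355,176),(232,300),(108,238)])],1)
n,_,st,ce=cv2.connectedComponentsWithStats(cv2.morphologyEx(m*poly,cv2.MORPH_OPEN,np.ones((3,3))))
for i in range(1,n):
    if st[i,4]>60: print("grey",st[i].tolist(),at('scene',150+ce[i][0]/2.9,50+ce[i][1]/2.8,.025)[:2])
```

```text
diff [95, 0, 102, 121, 6324] [139.2223  50.0781]
diff [219, 0, 80, 60, 2811] [257.8385  24.6635]
diff [166, 31, 59, 82, 2414] [194.7643  73.7531]
diff [204, 31, 9, 9, 69] [207.8261  35.1449]
diff [201, 53, 8, 12, 87] [204.8276  58.4598]
diff [491, 105, 23, 10, 142] [501.9014 109.7465]
diff [406, 132, 26, 9, 187] [418.7647 136.1444]
diff [378, 135, 21, 6, 110] [388.0909 137.1364]
diff [607, 134, 16, 9, 86] [614.7791 138.3023]
diff [204, 148, 87, 22, 1145] [244.2157 157.6786]
diff [70, 160, 94, 67, 3522] [106.9798 186.5937]
diff [444, 168, 111, 34, 2078] [492.4495 186.0698]
diff [187, 193, 33, 19, 394] [202.5838 201.4442]
diff [137, 194, 177, 77, 4845] [219.2892 233.0343]
diff [547, 286, 68, 50, 2018] [580.1046 310.8087]
grey [169, 165, 72, 64, 2926] [ 0.4555 -0.3627]
grey [237, 193, 55, 56, 1881] [ 0.4531 -0.2957]
```

```bash
python3 -c "
from bench import ctrl
print(ctrl.sign_off())"
```

```text
the job is handed in; nothing more can be done
None
```

I checked both stones that were on the bench, stone_a (44 mm) and then stone_c (24 mm), and handed the job in at about 57 s; no verdict is given. I saw no stone_b. The caliper jaw started about 50 mm closed, so I drew it back before the first check.

| Stone | Force along the lapping plate | Push on the thumb tab | Estimated grip by the jaw |
|---|---|---|---|
| stone_a | about 5–7 N | about 7.7 N | about 5.5 N |
| stone_c | about 7–8 N | about 7.7 N | about 5.5 N |

- **Lapping:** the forces are wrist readings near the start, middle and end of each stroke; I had no direct reading of the contact force on the plate.
- **Grip:** the jaw force is the tab push less the 2 N of friction. A picture showed stone_a held upright between the jaws. For stone_c I relied on the tab stopping where a 24 mm stone would stop it.
- **Last checks:** image processing found two separate grey blobs in the tray, at about (0.456, -0.363) and (0.453, -0.296) m. The caliper looked the same as in the earlier picture with the jaw fully back. Nothing else in that crop changed apart from the arm, its shadow and stone_c.
- **Not checked:** the final picture could not be viewed because I had used up the 16-picture limit. The numeric check did not cover the oil, wrench or eraser, but the arm passed clear of them.
- **Small disagreement:** my estimate of the caliper's position was off by 2–3 mm along y, which did not affect the result.

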